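Load the charger tray, lock its keeper and scan it

ROBOT

A 6-joint arm with a two-finger parallel gripper is mounted at the origin on the work surface. World frame = base frame: x ahead of the robot, y to its left, z up, the work surface at z = 0. Lengths are in m, angles in degrees, forces in N, time in s.
With the tool pointing down it reaches from about 0.4 to 0.825 m from the base axis. Payload 7 kg.
Tool frame: the origin (TCP) lies midway between the tips of the shut fingers; the grasp point (between the pads) lies 19 mm behind it (ctrl.hold_point_z is the distance from the TCP to the grasp point, in m); z points along the fingers, x is the direction in which the jaws open and shut, and the axes are right-handed (so a half turn about z gives the same grasp; the last joint's range is limited). The gripper opens to 88 mm and grips with 3 to 60 N. Pads are 19 mm wide; open, the fingers measure 130 mm over their backs; the gripper's body (78 mm by 193 mm) begins 47 mm behind the grasp point.
Start: joints at [83.829, 20.546, 0.682, 0, -70.136, -16.507], TCP at [0.26, 0.623, 0.227] pointing down, gripper open.
Joint ranges: [-176.03, 176.03], [-82.01, 121.73], [-58.28, 71.71], [-173.87, 95.51], [-174.79, -0.11], [-173.66, 173.66]. Speed limits (degrees/s): [136.94, 136.94, 172.46, 180, 180, 180].

INTERFACE

Orientations are given as [roll, pitch, yaw] about the fixed x, y, z axes, in that order (R = Rz(yaw) Ry(pitch) Rx(roll)).
In Python, from plant import ctrl gives the robot as it stands.
- The arm moves only by the tool apply_moves, never from a script. Its argument "motion" is a list of rows, each a list of 2 entries, a list of its own where there are three numbers: the shift along the world's x, y, z in cm, then the turn about the world's z in degrees. In form: [[[tx, ty, tz], roll], ...]. A call has 1 to 10 rows; each row is the pose to reach, as a shift and turn from the pose commanded when the call began; what a row does not reach only later rows make up. A row lasts 1/10 s, in which the tool goes at most 50 mm and 8.59 degrees, less where a joint would pass 70% of its speed; a pose out of reach is approached as far as the arm can. A call with a gripper value outside its range is refused whole. "hand" is the finger opening in cm, from 0 to 8.76, set as the call begins (left out, the last holds). The fingers move at their own pace and stop on an object; the grip force is fixed at half the most. Time passes only in rows, so rows that repeat a pose let the fingers close. It gives the time, the measured TCP pose, the force and the opening at its end, in the units of the state.
- ctrl.get_obs(): the state, without advancing time (a new reading comes with each control period).
- ctrl.snapshot(name): name is "side" or "top"; returns (picture, depth): 400x640x3 uint8, blue, green, red; 400x640 float32, m along the optical axis (not along the pixel's ray), 0 where there is no reading.
- ctrl.camera_model(name): a dict with "fx", "fy", "cx", "cy" (pixels), "cam_to_world" (4x4, takes a point from camera to world coordinates). Camera axes: x right, y down, z forward; pixel columns grow to the right and rows downward; lengths in m; the calibration is good to about 2 mm. A picture is of the moment at which its call begins. camera_model takes no time and is no camera call.
- ctrl.close_job(): hands the job in, once; it reports no verdict.
The state is a dict: "clock": time; "joint_pos": joint angles; "qvel": joint speeds; "tau": joint torques, N m; "tool_pos": TCP position; "orientation": TCP orientation; "force": force on the tool from outside, world axes, zero at the start; "moment": the same for the moment, N m; "opening": finger opening in m.
Only numpy, scipy, OpenCV 4.12 (cv2) and the standard library are available. Lean on these libraries where they do the work, as an engineer would, in place of code of your own. Each camera call takes 0.05 s, during which the arm holds its last target.

TASK

Lay the charger housings whose colour matches the token in the tray's yellow seat into the tray's pockets, one in each, and put all those of the other colour into the blue tote, flat on its floor. Once the matching housings are all in the tray, swing the yellow keeper bar shut over them until it is past its detent and against its stop, then squeeze the scanner's orange trigger fully and let it go to book the tray in. Leave the other things on the bench where they are.

Things in the scene. Friction and masses are not known exactly. Their poses are not given: they have to be found in the camera images.
- white1: white plastic charger housing, a block 46 (x) x 60 (y, long) x 46 (z) mm, about 130 g, lying on the bench with its long side level; may be absent. Two short metal prongs (9 mm) on its -y end and two ports at +y. Origin at the block's centre. It may be rolled about its long axis
- white2: white plastic charger housing, a block 46 (x) x 60 (y, long) x 46 (z) mm, about 130 g, lying on the bench with its long side level; may be absent. Two short metal prongs (9 mm) on its -y end and two ports at +y. Origin at the block's centre. It may be rolled about its long axis
- white3: white plastic charger housing, a block 46 (x) x 60 (y, long) x 46 (z) mm, about 130 g, lying on the bench with its long side level; may be absent. Two short metal prongs (9 mm) on its -y end and two ports at +y. Origin at the block's centre. It may be rolled about its long axis
- black1: black plastic charger housing, a block 46 (x) x 60 (y, long) x 46 (z) mm, about 130 g, lying on the bench with its long side level; may be absent. Two short metal prongs (9 mm) on its -y end and two ports at +y. Origin at the block's centre. It may be rolled about its long axis
- black2: black plastic charger housing, a block 46 (x) x 60 (y, long) x 46 (z) mm, about 130 g, lying on the bench with its long side level; may be absent. Two short metal prongs (9 mm) on its -y end and two ports at +y. Origin at the block's centre. It may be rolled about its long axis
- black3: black plastic charger housing, a block 46 (x) x 60 (y, long) x 46 (z) mm, about 130 g, lying on the bench with its long side level; may be absent. Two short metal prongs (9 mm) on its -y end and two ports at +y. Origin at the block's centre. It may be rolled about its long axis
- tray: carrier tray, fixed: blue base plate 12 mm thick; three pockets at y = -72, 0, +72 mm (x = 0), each 54 (x) x 68 (y) mm inside, floor 12 mm and aluminium wall tops 30 mm above the bench, for one housing with its long axis along the tray's y (seated: centre 35 mm, top 58 mm above the bench, under the bar). Origin on the bench below the middle pocket; x points away from the robot
- token_seat (a point): yellow round seat on the tray's base plate, on the far side of the pockets (75 mm beyond the middle pocket). The token lying in it (white or black) shows which model this tray takes
- token_white: white disc, 50 mm across, 8 mm thick, fixed; origin at the underside centre. It lies either in the tray's token seat or on the parking stand
- token_black: black disc, the same size; lies in the other of these two places
- keeper (a joint): angle (rad) of the yellow keeper bar (22 x 280 mm, 64 to 76 mm above the bench), turning level about an upright hinge at the tray's +y end. 0 = shut along the tray over the pockets, steel nose past the sprung ball and against the stop at the -y end; grows as it opens towards the robot. At 0.08 to 0.04 the ball resists (about 6 N at the knob); elsewhere the bar stays where it is left
- keeper_knob (a point): middle of the red upright knob on the keeper bar: a cylinder 18 mm in diameter and 49 mm high (76 to 125 mm above the bench), on the bar's centre line 170 mm from the hinge; this point is 101 mm above the bench
- keeper_hinge (a point): the keeper's upright hinge axis, at the height of the bar's underside, 145 mm from the middle pocket along the tray's +y
- tote: shallow blue open box, fixed, 170 (x) x 240 (y) x 50 (z) mm outside, walls and floor 4 mm; origin at the underside centre. For housings of the model the tray does not take, each on the floor of the box
- scanner: hand-held code scanner clamped in a fixed bench stand, base 110 x 100 mm, window towards its -x, pistol grip upright; origin at the underside centre of the base
- scanner_grip (a point): middle of the grey pistol grip, 155 mm above the bench: 26 mm deep (scanner's x) x 34 mm wide (y), from 95 to 177 mm above the bench. Axes those of the scanner
- trigger_pad (a point): outer face of the orange trigger, 154 mm above the bench, on the -x side of the grip: 22 mm wide, top about 170 mm above the bench; across trigger and grip it measures about 61 mm here at rest and about 45 mm squeezed
- trigger (a joint): trigger angle (rad): 0 at rest, 0.35 fully squeezed towards the grip (hinged at its foot, 107 mm above the bench); springs back by itself, about 5 N at the pad when fully in
- tape: roll of masking tape, 104 mm across, 24 mm high; loose, not part of the job: leave it alone
- cleaner: bottle 64 mm across, 170 mm tall; loose, not part of the job: leave it alone
- brush: brush, 180 mm; loose, not part of the job: leave it alone
- reel: orange reel, 70 mm across, 40 mm high; loose, not part of the job: leave it alone
- glue: jar 60 mm across, 90 mm high; loose, not part of the job: leave it alone
Mind the look-alikes: they are no part of the job. What is shaped like the white3 but purple or red is not meant.

How it is judged:
By the outcome, as a careful person would: the job done as asked, in the order asked, and still so for the second after the job is handed in, with the robot touching nothing.
Of white1, white2, white3 only 2 to 3 are there at a start; the rules pass over those that are not, and their reading is None.
Of black1, black2, black3 only 2 to 3 are there at a start; the rules pass over those that are not, and their reading is None.
At some moment in a run one of white1, white2, white3, black1, black2, black3 may be knocked a few centimetres aside while the robot is not near it.
Once in a run the grip may slacken for a moment while it holds something.
It also fails if it takes over 210 s, if anything falls off the work surface, if the arm or the gripper's body presses on something with over 40 N, if the wrist force passes 120 N, or if a joint passes its speed limit or range.

## Working session

There is one attempt and no reset: what is moved stays moved. The work goes in short steps, Python scripts to look and compute and a tool call to move; the robot and the scene stay as the last step left them, time stands still between calls to the robot, and variables do not carry over. Pictures are saved under pics/ and viewed, and the job is handed in when it is done.

Besides the shell and the picture viewer there is one more tool, called after "Emit:" as name(argument=value, ...) on one line, values as JSON. apply_moves: Moves the arm, as the interface text tells. Its arguments: {"type":"object","properties":{"motion":{"type":"array"},"hand":{"type":"number"}},"required":["motion"]}

```bash
ls; mkdir -p pics; python3 - <<'E'
from plant import ctrl
import cv2,numpy as np
print(ctrl.get_obs())
for n in("side","top"):
    p,d=ctrl.snapshot(n)
    cv2.imwrite(f"pics/{n}0.png",p); np.save(f"pics/{n}0.npy",d)
    m=ctrl.camera_model(n); print(n,m)
E
```

```text
pics
{'clock': 0.0, 'joint_pos': array([ 8.38308675e+01,  2.05906449e+01,  6.35273474e-01, -1.91899906e-02,
       -7.01355393e+01, -1.65059147e+01]), 'qvel': array([ 0.0627097 , -0.0817818 , -0.02574812, -0.01396738,  0.05015553,
        0.14260504]), 'tau': array([-7.50570180e-04, -5.82735193e+01,  2.93040454e+01,  6.99710503e+00,
        6.87916239e-03, -1.84010605e-04]), 'tool_pos': array([0.26006974, 0.62237521, 0.22564592]), 'orientation': array([-1.79991465e+02, -9.22901163e-02, -1.12681589e+02]), 'force': array([-0.85327401, -0.34083281,  0.2878667 ]), 'moment': array([-0.04770662,  0.04492872,  0.01694343]), 'opening': 0.08746505916756891}
side {'fx': 396.66504585110954, 'fy': 396.66504585110954, 'cx': 319.50559626479867, 'cy': 200.97679524205867, 'cam_to_world': array([[ 0.87189608, -0.34144188,  0.35101947,  0.02066279],
       [-0.48964451, -0.617752  ,  0.61532976, -0.87873014],
       [ 0.00674363, -0.70837837, -0.70580069,  1.16162457],
       [ 0.        ,  0.        ,  0.        ,  1.        ]])}
top {'fx': 481.09202557507376, 'fy': 481.09202557507376, 'cx': 317.36977021550155, 'cy': 203.04067942117683, 'cam_to_world': array([[ 0.01938041, -0.99143342,  0.1291672 ,  0.35957875],
       [-0.99978416, -0.02018467, -0.00492021,  0.03524682],
       [ 0.00748526, -0.12904396, -0.99161062,  1.481419  ],
       [ 0.        ,  0.        ,  0.        ,  1.        ]])}
```

View pics/top0.png

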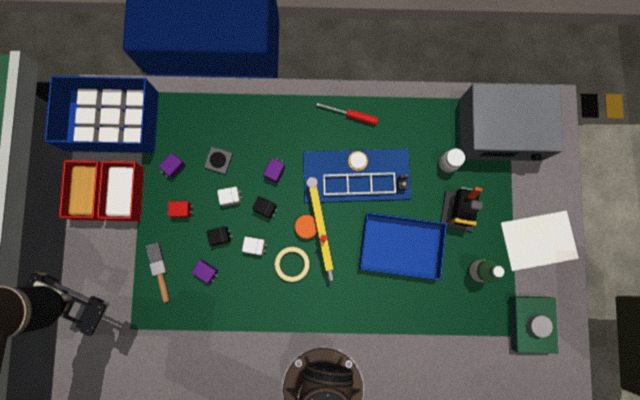

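View pics/side0.png

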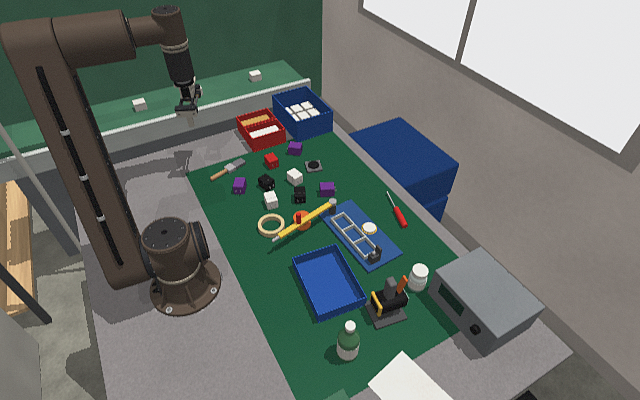

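The seat token at top (358,160) looks white and the stand token at (217,159) black. I'll confirm with enlarged crops.

```bash
python3 - <<'E'
import cv2
t=cv2.imread("pics/top0.png"); s=cv2.imread("pics/side0.png")
cv2.imwrite("pics/c1.png",cv2.resize(t[140:290,140:340],None,fx=4,fy=4,interpolation=cv2.INTER_CUBIC))
cv2.imwrite("pics/c2.png",cv2.resize(t[135:290,295:495],None,fx=4,fy=3.87,interpolation=cv2.INTER_CUBIC)[:600])
cv2.imwrite("pics/c3.png",cv2.resize(s[130:330,220:440],None,fx=3,fy=3,interpolation=cv2.INTER_CUBIC)[:600])
E
```

```text
(no output)
```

View pics/c1.png

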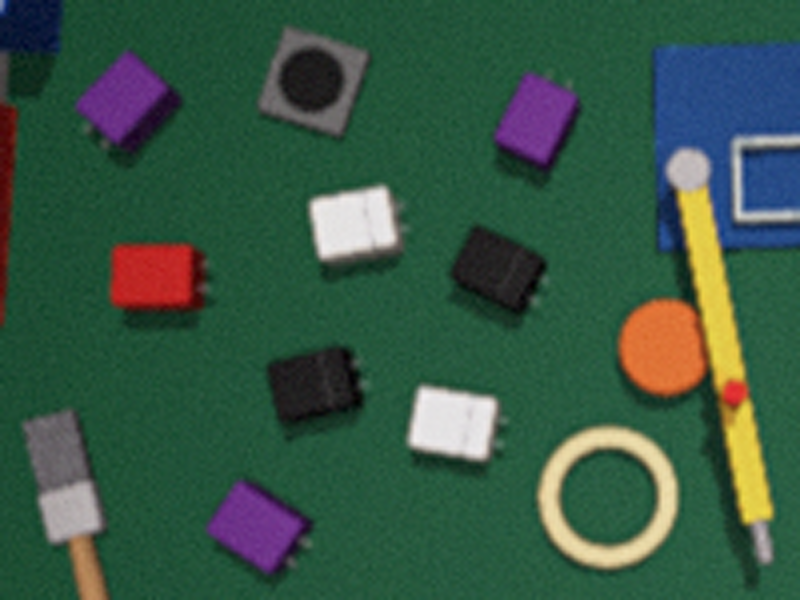

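View pics/c2.png

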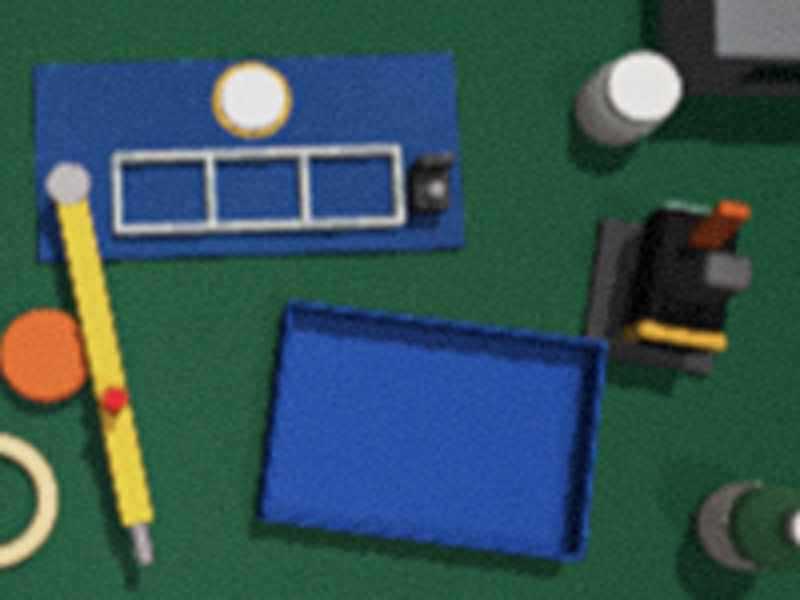

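View pics/c3.png

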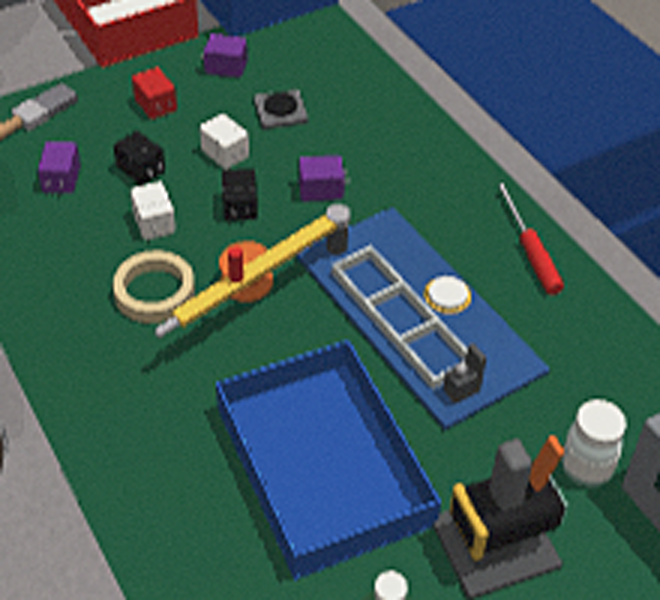

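```bash
cat > h.py <<'E'
import cv2,numpy as np
def cloud(d,m):
    v,u=np.mgrid[0:400,0:640]
    P=np.stack([(u-m["cx"])/m["fx"]*d,(v-m["cy"])/m["fy"]*d,d],-1)
    T=m["cam_to_world"]; W=P@T[:3,:3].T+T[:3,3]; W[d<=0]=np.nan
    return W
def grab(tag=None):
    from plant import ctrl
    o={}
    for n in("top","side"):
        p,d=ctrl.snapshot(n); m=ctrl.camera_model(n)
        if tag: cv2.imwrite(f"pics/{n}{tag}.png",p); np.save(f"pics/{n}{tag}.npy",d)
        o[n]=(p,cloud(d,m),m)
    return o
def proj(m,X):
    T=np.linalg.inv(m["cam_to_world"]); c=T[:3,:3]@np.asarray(X)+T[:3,3]
    return m["fx"]*c[0]/c[2]+m["cx"],m["fy"]*c[1]/c[2]+m["cy"]
def rect(W,mask):
    "oriented box of masked world points (xy mm)"
    pts=W[mask]; pts=pts[~np.isnan(pts[:,0])]
    r=cv2.minAreaRect((pts[:,:2]*1000).astype(np.float32)); 
    (cx,cy),(a,b),ang=r
    if a<b: ang+=90; a,b=b,a
    ang=(ang+90)%180-90
    return np.round([cx,cy,a,b,ang],1),pts
def blobs(o,cam,kind,minz=0.012,maxz=0.075,box=(0.2,0.75,-0.1,0.7)):
    p,W,m=o[cam]; hsv=cv2.cvtColor(p,cv2.COLOR_BGR2HSV)
    if kind=="white": mk=(hsv[...,1]<60)&(hsv[...,2]>110)
    if kind=="black": mk=(hsv[...,2]<70)&(hsv[...,1]<140)
    mk&=(W[...,2]>minz)&(W[...,2]<maxz)&(W[...,0]>box[0])&(W[...,0]<box[1])&(W[...,1]>box[2])&(W[...,1]<box[3])
    n,l,st,c=cv2.connectedComponentsWithStats(mk.astype(np.uint8))
    for i in range(1,n):
        if st[i,4]<60: continue
        r,pts=rect(W,l==i)
        top=(l==i)&(W[...,2]>np.nanpercentile(pts[:,2],80)-0.006)
        r2,pt=rect(W,top)
        print(cam,kind,"px",np.round(c[i]),"n",st[i,4],"z med/top",np.round([np.median(pts[:,2]),np.median(pt[:,2])],4),"all",r,"top",r2,"mean",np.round(pt.mean(0)*1000,1))
E
python3 - <<'E'
from h import *
from plant import ctrl
o={}
for n in("top","side"):
    m=ctrl.camera_model(n);o[n]=(cv2.imread(f"pics/{n}0.png"),cloud(np.load(f"pics/{n}0.npy"),m),m)
for c in("top","side"):
    for k in("white","black"): blobs(o,c,k)
    p,W,m=o[c]
p,W,m=o["top"]
for (u,v) in [(358,160),(312,183),(323,239),(330,275),(217,159),(403,250),(466,205),(477,190),(307,227),(292,264),(360,184),(404,183),(320,300),(450,160),(345,174),(345,184)]:
    print((u,v),np.round(W[v,u]*1000))
E
```

```text
top white px [108. 137.] n 195 z med/top [0.0581 0.0587] all [735.3 665.1  60.4  29.5 -89.8] top [735.1 664.8  59.9  29.1 -89.6] mean [734.9 664.7  58.9]
top white px [131. 137.] n 160 z med/top [0.0582 0.0588] all [735.9 603.5  70.3  29.2  87.4] top [735.5 594.3  51.8  29.2  87.4] mean [735.8 594.8  59. ]
top white px [355. 160.] n 127 z med/top [0.0198 0.0207] all [686.2 -84.7  49.5  28.1  -0. ] top [ 6.857e+02 -8.470e+01  4.860e+01  2.800e+01  2.000e-01] mean [685.3 -87.6  21. ]
top white px [119. 191.] n 1170 z med/top [0.0552 0.0558] all [573.  627.1 154.2  81.9   0. ] top [5.689e+02 6.223e+02 1.437e+02 7.240e+01 2.000e-01] mean [568.6 621.6  56. ]
top white px [340. 184.] n 230 z med/top [0.0285 0.0304] all [610.8 -44.1 113.4  68.2 -87.2] top [608.2 -43.9 110.7  62.6 -87.5] mean [609.3 -40.9  30.7]
top white px [228. 196.] n 307 z med/top [0.0461 0.0467] all [564.3 297.9  60.5  45.9 -78.9] top [563.4 297.9  58.7  44.8 -77.3] mean [563.6 298.3  47. ]
top white px [253. 246.] n 314 z med/top [0.0458 0.0462] all [415.  218.   60.8  45.3  81.7] top [414.9 217.9  59.6  45.1  81.7] m
[... 1798 characters left out ...]
 61.   46.3 -72.8] top [441.8 318.2  57.5  45.5 -77.4] mean [441.1 318.1  47.2]
side black px [299. 193.] n 170 z med/top [0.045  0.0466] all [531.1 182.2  67.1  45.5  62.2] top [532.7 185.   60.1  44.8  63.2] mean [530.8 184.3  46.8]
(358, 160) [688. -96.  15.]
(312, 183) [602.  45.  75.]
(323, 239) [435.  11. 124.]
(330, 275) [334. -12.  72.]
(217, 159) [681. 342.  18.]
(403, 250) [ 412. -237.    6.]
(466, 205) [ 538. -393.  131.]
(477, 190) [ 576. -413.  168.]
(307, 227) [474.  58.  40.]
(292, 264) [363. 102.   5.]
(360, 184) [ 613. -103.   13.]
(404, 183) [ 609. -229.   70.]
(320, 300) [257.  14.   3.]
(450, 160) [ 676. -360.   96.]
(345, 174) [644. -56.  12.]
(345, 184) [612. -56.  13.]
```

```bash
python3 - <<'E'
from h import *
from plant import ctrl
o={}
for n in("top","side"):
    m=ctrl.camera_model(n);o[n]=(cv2.imread(f"pics/{n}0.png"),cloud(np.load(f"pics/{n}0.npy"),m),m)
for c in("top","side"):
    p,W,m=o[c]; X,Y,Z=W[...,0],W[...,1],W[...,2]
    hsv=cv2.cvtColor(p,cv2.COLOR_BGR2HSV)
    mk=(hsv[...,1]<110)&(Z>.024)&(Z<.035)&(X>.56)&(X<.66)&(Y<.03)&(Y>-.219)
    print(c,"walls",mk.sum(),rect(W,mk)[0])
    mk=(hsv[...,0]>100)&(hsv[...,0]<130)&(hsv[...,1]>120)&(Z>.006)&(Z<.018)&(X>.53)&(X<.75)&(Y<.09)&(Y>-.28)
    print(c,"base",mk.sum(),rect(W,mk)[0])
    mk=(hsv[...,0]>100)&(hsv[...,0]<130)&(hsv[...,1]>120)&(Z>.042)&(Z<.056)&(X>.28)&(X<.54)&(Y<-.08)&(Y>-.37)
    print(c,"tote",mk.sum(),rect(W,mk)[0])
    mk=(hsv[...,0]>20)&(hsv[...,0]<35)&(hsv[...,1]>120)&(Z>.06)&(Z<.085)&(X>.28)&(X<.62)&(Y<.09)&(Y>-.1)
    print(c,"bar",mk.sum(),rect(W,mk)[0])
    mk=((hsv[...,0]<5)|(hsv[...,0]>174))&(hsv[...,1]>120)&(Z>.085)&(Z<.13)&(X>.28)&(X<.62)&(Y<.09)&(Y>-.1)
    r,pt=rect(W,mk);print(c,"knob",mk.sum(),r,pt.mean(0),pt.max(0))
    mk=(hsv[...,1]<90)&(Z>.06)&(Z<.085)&(X>.57)&(X<.64)&(Y<.09)&(Y>.02)
    r,pt=rect(W,mk);print(c,"hinge",mk.sum(),r,pt.mean(0))
    # scanner
    bx=(X>.42)&(X<.66)&(Y<-.33)&(Y>-.5)
    mk=bx&(Z>.14)&(hsv[...,1]<100); r,pt=rect(W,mk);print(c,"grip",mk.sum(),r,pt.mean(0),pt.max(0))
    mk=bx&(hsv[...,0]<14)&(hsv[...,1]>130)&(Z>.09); r,pt=rect(W,mk);print(c,"trig",mk.sum(),r,pt.mean(0)); 
    tp=pt[pt[:,2]>.155];print(len(tp),tp.mean(0),tp.min(0),tp.max(0))
    mk=bx&(Z>.006)&(Z<.03)&(hsv[...,1]<100); r,pt=rect(W,mk);print(c,"base",mk.sum(),r,np.median(pt[:,2]))
for n,b in(("top",(160,260,425,515)),("side",(250,350,350,450))):
    cv2.imwrite(f"pics/sc_{n}.png",cv2.resize(o[n][0][b[0]:b[1],b[2]:b[3]],None,fx=6,fy=6,interpolation=cv2.INTER_CUBIC))
E
```

```text
top walls 311 [ 610.8 -102.8  228.2   63.1  -87. ]
top base 3518 [641.6 -91.7 330.4 161.8 -87.1]
top tote 407 [ 422.5 -230.7  241.6  170.2   83.2]
top bar 581 [470.1  17.  247.5  22.   12.4]
top knob 20 [4.374e+02 1.060e+01 1.150e+01 1.140e+01 1.000e-01] [0.4374793  0.01100668 0.12425594] [0.44312865 0.01636571 0.12974158]
top hinge 86 [603.6  45.8  30.4  26.9 -80.4] [0.60335532 0.04631589 0.07813301]
top grip 155 [ 533.2 -406.5   33.5   27.4   82.7] [ 0.53149015 -0.40348649  0.16955773] [ 0.54760141 -0.38907319  0.18297456]
top trig 109 [ 551.2 -404.1   71.1   26.6  -26.9] [ 0.57030613 -0.41209439  0.14236047]
38 [ 0.57653561 -0.41348789  0.16614069] [ 0.56956451 -0.42321449  0.15507387] [ 0.5824344  -0.40448915  0.1734805 ]
top base 427 [ 566.  -407.1  179.8  101.8   -4.2] 0.011838042263894843
side walls 253 [610.6 -99.6 221.4  67.3 -86.5]
side base 1785 [641.  -92.9 332.4 163.1 -87.1]
side tote 409 [ 422.9 -231.9  242.8  170.5   83. ]
side bar 302 [468.6  15.7 245.1  26.3  12.1]
side knob 47 [437.6   5.2  16.   13.3  10.8] [0.43623281 0.00438509 0.10933348] [0.44550609 0.01257739 0.12924698]
side hinge 50 [604.7  43.8  32.2  29.2  85.4] [0.60403051 0.04179971 0.07648377]
side grip 156 [ 550.7 -415.6   65.3   32.4  -12.3] [ 0.52977886 -0.41402846  0.16653103] [ 0.58529602 -0.39348949  0.18257774]
side trig 113 [ 571.4 -418.3   23.1   20.7   -2.2] [ 0.56991964 -0.41889933  0.14276897]
38 [ 0.57551065 -0.41889848  0.16500456] [ 0.56940107 -0.42835311  0.15524789] [ 0.58230778 -0.4082143   0.17083228]
side base 524 [ 566.1 -413.2  184.4  108.5   -4. ] 0.012797841241685037
```

View pics/sc_top.png

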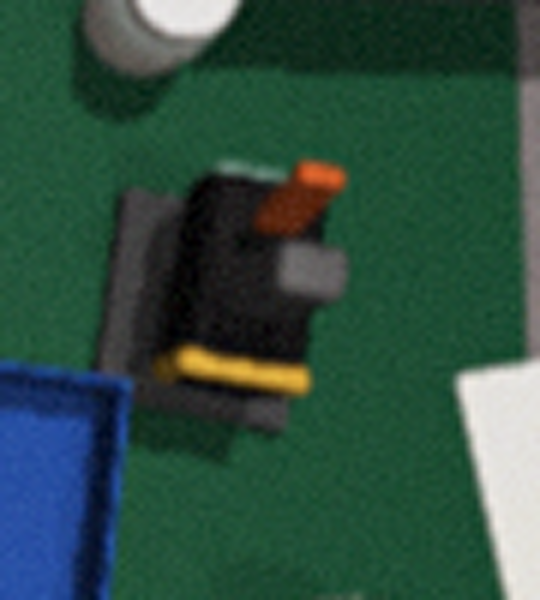

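View pics/sc_side.png

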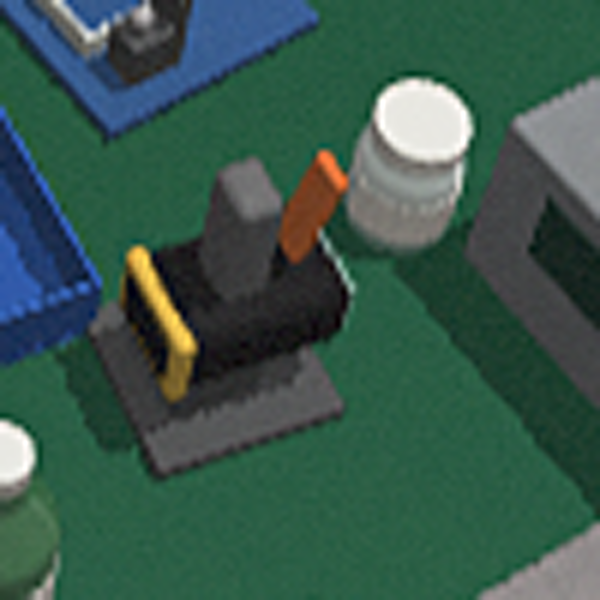

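The seat token at (358,160) is white, so white goes in the tray. The two whites are at top px (228,197) and (254,246), and the two blacks at (264,207) and (218,236). The purple and red blocks are decoys. I'll pick up the white at (228,197) first.

Emit:
apply_moves(motion=[[[3,-3,-0.5],-6],[[7,-7,-2],-14],[[11,-11.5,-3],-22],[[15,-16,-4],-30],[[19,-20,-5],-38],[[23,-24.5,-6],-46],[[27,-29,-7],-55.3],[[30.4,-32.4,-7.5],-55.3],[[30.4,-32.4,-7.5],-55.3],[[30.4,-32.4,-7.5],-55.3]], hand=7)

```text
clock: 1.1
tool_pos: [0.5662, 0.2945, 0.1499]
orientation: [-179.9, -0.1, -168.2]
force: [0.0, -0.1, -0.1]
opening: 0.0702
```

```bash
python3 - <<'E'
from h import *
o=grab("1")
for c in("top","side"):
    for k in("white","black"): blobs(o,c,k,minz=0.03,maxz=0.06,box=(0.35,0.63,0.1,0.42))
E
```

```text
top white px [235. 194.] n 100 z med/top [0.0455 0.0466] all [567.6 277.9  46.   22.4  18.7] top [567.3 279.3  46.1  20.8  15.8] mean [570.1 279.   46.6]
top white px [253. 246.] n 313 z med/top [0.0458 0.0466] all [414.9 218.   60.6  45.3  81.9] top [415.  218.   58.7  45.2  82.1] mean [414.4 217.7  46.9]
top black px [264. 207.] n 307 z med/top [0.0463 0.0472] all [532.  188.8  59.5  46.2  64.9] top [532.1 189.5  57.3  45.7  64.5] mean [532.3 189.7  47.5]
top black px [218. 236.] n 313 z med/top [0.0459 0.0468] all [441.5 324.1  60.9  46.2 -73.8] top [442.2 323.7  60.   44.9 -74.1] mean [442.3 324.2  47. ]
side white px [294. 174.] n 125 z med/top [0.0461 0.0471] all [564.7 294.4  62.6  46.9 -77. ] top [564.6 293.8  62.   44.1 -74.5] mean [563.2 293.6  47.2]
side white px [270. 197.] n 142 z med/top [0.0459 0.0468] all [414.7 215.4  64.   45.1  82.5] top [414.7 215.4  64.   45.1  82.5] mean [414.6 214.6  46.9]
side black px [266. 180.] n 135 z med/top [0.0462 0.0472] all [440.7 318.2  58.5  51.2 -70.2] top [439.9 319.   56.6  49.2 -71.7] mean [441.3 318.9  47.2]
side black px [299. 192.] n 141 z med/top [0.0454 0.0461] all [533.  185.6  65.   45.1  62.7] top [533.4 186.3  63.6  44.9  63.1] mean [531.2 184.2  46.6]
```

```bash
python3 - <<'E'
from plant import ctrl
o=ctrl.get_obs();print(o["clock"],o["tool_pos"],o["orientation"],o["force"])
E
```

```text
1.2 [0.56493749 0.29680718 0.15051243] [-1.79948369e+02 -9.25930662e-02 -1.68164783e+02] [-0.80511029  0.64030507  0.28099908]
```

Emit:
apply_moves(motion=[[[0,-0.1,-3],0],[[0,-0.1,-6],0],[[0,-0.1,-9],0],[[0,-0.1,-11.5],0],[[0,-0.1,-12.5],0],[[0,-0.1,-12.9],0],[[0,-0.1,-12.9],0],[[0,-0.1,-12.9],0]])

```text
clock: 2.0
tool_pos: [0.5648, 0.2987, 0.024]
orientation: [179.9, 0.1, -167.9]
force: [0.5, -0.3, 0.8]
opening: 0.0699
```

Emit:
apply_moves(motion=[[[0,0,0],0],[[0,0,0],0],[[0,0,0],0],[[0,0,0],0],[[0,0,0],0],[[0,0,0],0]], hand=3.5)

```text
clock: 2.6
tool_pos: [0.5644, 0.2978, 0.0229]
orientation: [180.0, 0.0, -168.0]
force: [-1.3, -0.9, 5.3]
opening: 0.0458
```

Emit:
apply_moves(motion=[[[0,0,2],0],[[0,0,5],0],[[0,-0.5,9],0],[[0.2,-2,13],-1],[[0.6,-5,16],-2],[[1.2,-9,17],-3],[[1.6,-13,17],-4],[[2,-17,17],-5],[[2.5,-20,17],-6],[[3,-23,17],-7]])

```text
clock: 3.6
tool_pos: [0.5938, 0.0662, 0.1921]
orientation: [180.0, -0.0, -175.1]
force: [0.2, -0.4, -2.5]
opening: 0.0458
```

Emit:
apply_moves(motion=[[[0.3,-3,0],-0.5],[[0.7,-6,0],-1],[[1,-9,0],-1.5],[[1.3,-12,-1],-2],[[1.6,-14.5,-3],-2.1],[[1.7,-16,-6],-2.1],[[1.7,-16.7,-9],-2.1],[[1.7,-16.8,-10],-2.1],[[1.7,-16.8,-10],-2.1],[[1.7,-16.8,-10],-2.1]])

```text
clock: 4.6
tool_pos: [0.6121, -0.0998, 0.0936]
orientation: [-180.0, 0.1, -177.0]
force: [-0.0, -0.0, -1.3]
opening: 0.0457
```

```bash
python3 - <<'E'
from h import *
from plant import ctrl
o=grab("2")
for c,b in(("top",(140,230,295,425)),("side",(180,290,300,430))):
    cv2.imwrite(f"pics/p2{c}.png",cv2.resize(o[c][0][b[0]:b[1],b[2]:b[3]],None,fx=4,fy=4,interpolation=cv2.INTER_CUBIC))
for c in("top","side"):
    for k in("white","black"): blobs(o,c,k,minz=0.03,maxz=0.15,box=(0.35,0.66,-.15,0.42))
    p,W,m=o[c]; X,Y,Z=W[...,0],W[...,1],W[...,2];hsv=cv2.cvtColor(p,cv2.COLOR_BGR2HSV)
o=ctrl.get_obs();print(o["clock"],o["tool_pos"],o["orientation"],o["force"],o["opening"])
E
```

```text
top white px [253. 246.] n 303 z med/top [0.0457 0.0464] all [415.2 218.5  59.   45.2  80.9] top [415.  218.4  58.7  45.2  81.7] mean [415.1 218.8  46.6]
top black px [260. 206.] n 186 z med/top [0.0463 0.0467] all [534.4 194.1  48.7  45.7  63.8] top [534.4 194.2  46.6  45.8  66.1] mean [533.3 199.2  47.3]
top black px [218. 236.] n 314 z med/top [0.0458 0.0468] all [441.9 324.2  61.   46.8 -73.7] top [441.8 323.3  59.5  45.7 -76.2] mean [442.2 324.   47. ]
side white px [270. 197.] n 144 z med/top [0.046 0.047] all [414.7 215.5  64.8  43.5  81.2] top [414.8 215.5  64.8  43.1  81.2] mean [414.8 214.4  47.1]
side white px [358. 222.] n 174 z med/top [0.1134 0.118 ] all [ 612.7 -108.5   60.5   60.5   49.1] top [ 621.7 -113.8   67.3   34.4   26.8] mean [ 617.1 -115.1  118.5]
side black px [266. 180.] n 133 z med/top [0.0458 0.047 ] all [440.8 319.6  61.7  48.7 -68.1] top [440.6 319.2  56.7  46.8 -75.3] mean [440.9 318.3  47. ]
side black px [299. 192.] n 136 z med/top [0.0457 0.0463] all [533.1 185.7  62.1  44.9  62.8] top [533.4 186.2  61.   44.9  62.9] mean [531.2 184.6  46.8]
4.7 [ 0.61243337 -0.09957921  0.09430323] [-1.79996691e+02  1.52622181e-01 -1.77016882e+02] [ 1.600041    0.86900635 -0.96349257] 0.045779656065581424
```

View pics/p2side.png

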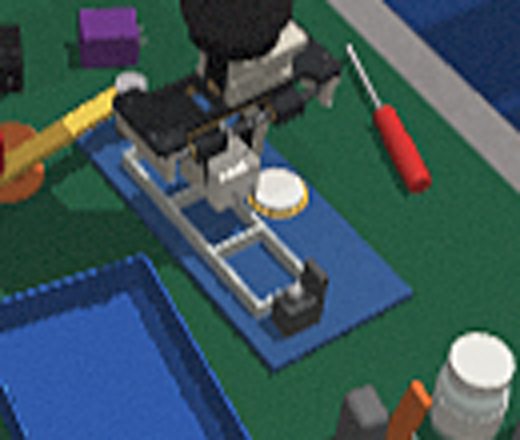

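View pics/p2top.png

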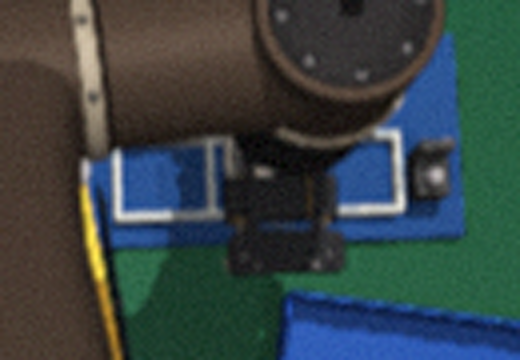

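```bash
python3 - <<'E'
from h import *
from plant import ctrl
m=ctrl.camera_model("side");W=cloud(np.load("pics/side2.npy"),m);p=cv2.imread("pics/side2.png")
hsv=cv2.cvtColor(p,cv2.COLOR_BGR2HSV)
X,Y,Z=W[...,0],W[...,1],W[...,2]
mk=(hsv[...,1]<60)&(hsv[...,2]>90)&(Z>.075)&(Z<.105)&(X>.57)&(X<.65)&(Y>-.16)&(Y<-.05)
print(mk.sum(),np.percentile(Y[mk],[5,25,50,75,95]),np.percentile(X[mk],[2,50,98]))
# wall inner edges, middle pocket, from top0
m=ctrl.camera_model("top");W=cloud(np.load("pics/top0.npy"),m);p=cv2.imread("pics/top0.png")
ty=np.array([-.0506,.9987]);tx=np.array([.9987,.0506])
g=p.min(2).astype(float)
g=cv2.cvtColor(p,cv2.COLOR_BGR2HSV)[...,1]
for name,(a,b) in {"y":(0,1),"x":(1,0)}.items():
    out=[]
    for s in np.arange(-.125,.125,.001) if name=="y" else np.arange(-.05,.05,.001):
        v=[]
        for t in (np.arange(-.02,.021,.004) if name=="y" else np.r_[np.arange(-.095,-.05,.004),np.arange(-.02,.021,.004),np.arange(.05,.095,.004)]):
            c=np.array([.611,-.100])+(s*ty+t*tx if name=="y" else s*tx+t*ty)
            u,w=proj(m,[*c,.030]); v.append(cv2.getRectSubPix(g,(1,1),(u,w))[0,0])
        out.append((s,np.mean(v)))
    out=np.array(out); k=out[:,1]
    from scipy.signal import find_peaks
    pk,_=find_peaks(-k,prominence=25); print(name,[(round(out[i,0]*1000),round(k[i])) for i in pk])
E
```

```text
82 [-0.13494776 -0.12995938 -0.12843176 -0.11761497 -0.10281456] [0.5756776  0.59901717 0.63957157]
y [(-105, 8), (-34, 7), (39, 8), (110, 9)]
x [(-30, 8), (28, 8)]
```

```bash
python3 - <<'E'
from h import *
from plant import ctrl
from scipy.signal import find_peaks
from scipy.ndimage import map_coordinates
ty=np.array([-.0506,.9987]);tx=np.array([.9987,.0506])
for cam in("top","side"):
    m=ctrl.camera_model(cam);p=cv2.imread(f"pics/{cam}0.png")
    g=cv2.cvtColor(p,cv2.COLOR_BGR2HSV)[...,1].astype(float)
    for name in "yx":
        S=np.arange(-.125,.125,.0005) if name=="y" else np.arange(-.05,.05,.0005)
        T=np.arange(-.02,.021,.003) if name=="y" else np.r_[np.arange(-.095,-.05,.003),np.arange(-.02,.021,.003),np.arange(.05,.095,.003)]
        k=[]
        for s in S:
            uv=[proj(m,[*(np.array([.611,-.100])+(s*ty+t*tx if name=="y" else s*tx+t*ty)),.030]) for t in T]
            uv=np.array(uv); k.append(map_coordinates(g,[uv[:,1],uv[:,0]],order=1).mean())
        k=np.array(k); pk,_=find_peaks(-k,prominence=25)
        out=[]
        for i in pk:
            w=np.clip(k.max()*.7-k,0,None)*(abs(S-S[i])<.006); out.append((round((w*S).sum()/w.sum()*1000,1),round(k[i])))
        print(cam,name,out)
E
```

```text
top y [(np.float64(-105.7), 8), (np.float64(-33.6), 7), (np.float64(38.5), 8), (np.float64(109.8), 7)]
top x [(np.float64(-28.9), 8), (np.float64(28.8), 8)]
side y [(np.float64(-39.5), 15), (np.float64(31.9), 14), (np.float64(102.5), 15)]
side x [(np.float64(-31.1), 16), (np.float64(26.6), 16)]
```

Emit:
apply_moves(motion=[[[-0.15,0.05,-0.5],0],[[-0.15,0.05,-1.5],0],[[-0.15,0.05,-2.5],0],[[-0.15,0.05,-3.2],0],[[-0.15,0.05,-3.8],0],[[-0.15,0.05,-4.3],0],[[-0.15,0.05,-4.3],0],[[-0.15,0.05,-4.3],0]])

```text
clock: 5.5
tool_pos: [0.6099, -0.0998, 0.0495]
orientation: [-180.0, -0.0, -177.1]
force: [-0.5, 0.3, -1.6]
opening: 0.046
```

Emit:
apply_moves(motion=[[[0,0,-0.4],0],[[0,0,-0.8],0],[[0,0,-1.2],0],[[0,0,-1.4],0],[[0,0,-1.5],0],[[0,0,-1.5],0]])

```text
clock: 6.1
tool_pos: [0.6096, -0.0997, 0.035]
orientation: [-180.0, -0.0, -177.1]
force: [-3.0, 0.8, 3.5]
opening: 0.0461
```

Emit:
apply_moves(motion=[[[0,0,0],0],[[0,0,0],0],[[0,0,0],0],[[0,0,2],0],[[0,0,5],0],[[0,0,10],0],[[-1,3,13],0],[[-3,7,14],0],[[-5,11,14],0],[[-7,15,14],0]], hand=6.5)

```text
clock: 7.1
tool_pos: [0.5392, 0.0516, 0.1752]
orientation: [180.0, 0.1, -177.1]
force: [0.6, 1.1, -0.9]
opening: 0.0648
```

Emit:
apply_moves(motion=[[[-2,4,0],-1],[[-4,8,0],-2],[[-6,12,0],-4],[[-8.5,15,0],-7],[[-11,16,0],-9],[[-12,16.5,0],-11],[[-12.5,16.8,0],-11.2],[[-12.5,16.8,-1],-11.2],[[-12.5,16.8,-2],-11.2],[[-12.5,16.8,-2],-11.2]])

```text
clock: 8.1
tool_pos: [0.4143, 0.2171, 0.1525]
orientation: [-179.8, -0.1, 171.7]
force: [0.7, 0.1, 0.0]
opening: 0.065
```

```bash
python3 - <<'E'
from h import *
from plant import ctrl
o=grab("3")
for c in("top","side"):
    for k in("white","black"): blobs(o,c,k,minz=0.035,maxz=0.08,box=(0.35,0.66,-.15,0.42))
cv2.imwrite("pics/p3.png",cv2.resize(o["side"][0][130:290,230:430],None,fx=4,fy=3.7,interpolation=cv2.INTER_CUBIC))
o=ctrl.get_obs();print(o["clock"],o["tool_pos"],o["orientation"],o["force"],o["opening"])
E
```

```text
top white px [360. 183.] n 310 z med/top [0.0573 0.0578] all [ 611.9 -101.5   65.7   50.2  -89.3] top [608.3 -98.7  59.8  43.4 -88. ] mean [608.4 -99.1  58.2]
top white px [259. 247.] n 114 z med/top [0.0455 0.0458] all [412.4 199.2  44.8  22.4 -10.6] top [412.2 198.5  44.2  21.6  -6.9] mean [412.4 198.8  46.3]
top black px [265. 206.] n 235 z med/top [0.0463 0.0468] all [532.2 188.5  60.1  46.   63.4] top [531.9 189.   58.4  45.8  64.7] mean [535.  184.9  46.9]
side white px [270. 197.] n 133 z med/top [0.0457 0.0461] all [415.3 215.3  61.1  44.8  81.9] top [415.5 215.6  59.5  44.7  83. ] mean [414.5 214.5  46.4]
side white px [353. 230.] n 213 z med/top [0.0573 0.0589] all [609.2 -95.7  88.8  49.   87. ] top [ 608.8 -101.5   61.9   45.6  -86.1] mean [ 608.1 -103.7   58.7]
side black px [266. 179.] n 115 z med/top [0.046  0.0469] all [441.8 317.9  58.8  44.2 -71.5] top [441.7 318.1  58.2  44.2 -71.7] mean [442.6 317.5  47.1]
side black px [299. 192.] n 131 z med/top [0.0461 0.0472] all [532.8 185.2  67.5  44.9  63. ] top [532.1 183.7  64.5  44.9  63.4] mean [531.7 185.3  47.1]
8.2 [0.41499076 0.21760286 0.15381009] [-1.79907556e+02 -4.59248396e-02  1.71683631e+02] [-0.36271723  0.42851486  0.06312789] 0.06459271080030389
```

View pics/p3.png

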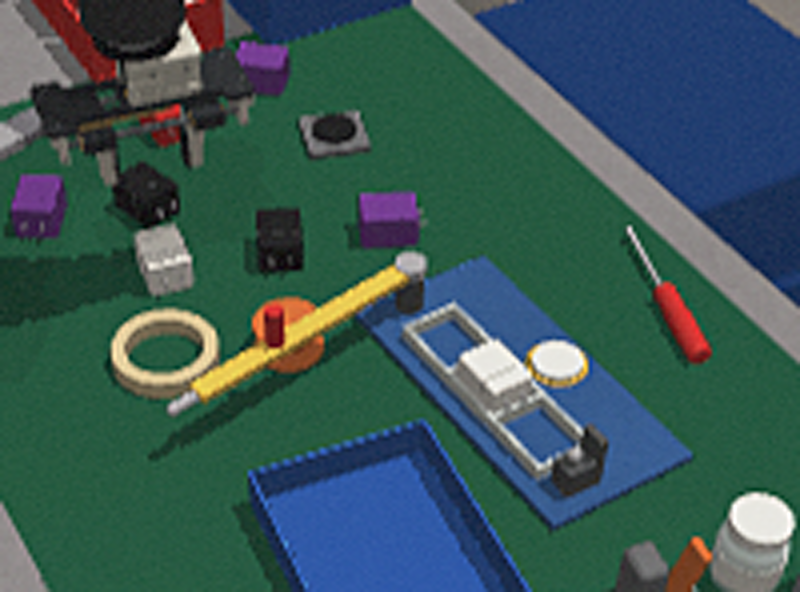

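The first white is seated, with its top at 58 mm. Next is the white at (254,246).

Emit:
apply_moves(motion=[[[0,0,-3],0],[[0,0,-6],0],[[0,0,-9],0],[[0,0,-11.5],0],[[0,0,-12.7],0],[[0,0,-13.2],0],[[0,0,-13.2],0],[[0,0,-13.2],0]])

```text
clock: 9.0
tool_pos: [0.4153, 0.2186, 0.0232]
orientation: [180.0, 0.0, 171.7]
force: [0.2, 0.1, -1.2]
opening: 0.0652
```

Emit:
apply_moves(motion=[[[0,0,0],0],[[0,0,0],0],[[0,0,0],0],[[0,0,0],0],[[0,0,0],0],[[0,0,0],0]], hand=3.5)

```text
clock: 9.6
tool_pos: [0.415, 0.2186, 0.0231]
orientation: [180.0, 0.0, 171.7]
force: [-1.4, 0.2, 6.7]
opening: 0.0457
```

Emit:
apply_moves(motion=[[[0,0,2],0],[[0,0,5],0],[[0,0,9],0],[[1,-1,13],1],[[3,-4,16],2],[[6,-7.5,17],4],[[9,-11,17],6],[[12,-15,17],8],[[14.5,-18,17],10],[[17,-21,17],11.2]])

```text
clock: 10.6
tool_pos: [0.5853, 0.0065, 0.1922]
orientation: [180.0, -0.0, -177.0]
force: [0.4, 1.4, -1.2]
opening: 0.0458
```

Emit:
apply_moves(motion=[[[1.2,-2,0],0],[[2,-3.3,-1],0],[[2.1,-3.5,-3],0],[[2.1,-3.5,-6],0],[[2.1,-3.5,-9],0],[[2.1,-3.5,-11],0],[[2.1,-3.5,-12],0],[[2.1,-3.5,-12.5],0],[[2.1,-3.5,-12.5],0],[[2.1,-3.5,-12.5],0]])

```text
clock: 11.6
tool_pos: [0.6064, -0.0265, 0.0685]
orientation: [180.0, 0.1, -177.1]
force: [0.5, 0.1, -1.1]
opening: 0.0458
```

Emit:
apply_moves(motion=[[[0,0,-0.6],0],[[0,0,-1.3],0],[[0,0,-2],0],[[0,0,-2.6],0],[[0,0,-3],0],[[0,0,-3.3],0],[[0,0,-3.4],0],[[0,0,-3.4],0]])

```text
clock: 12.4
tool_pos: [0.6055, -0.0269, 0.0351]
orientation: [-180.0, -0.0, -177.0]
force: [-6.4, 1.6, 14.5]
opening: 0.0458
```

Emit:
apply_moves(motion=[[[0,0,0],0],[[0,0,0],0],[[0,0,0],0],[[0,0,2],0],[[0,0,5],0],[[0,0,9],-4],[[-1,3,13],-10],[[-2,7,14],-16],[[-3.5,11,14],-22],[[-5,15,14],-28]], hand=6.5)

```text
clock: 13.4
tool_pos: [0.5555, 0.1247, 0.1742]
orientation: [179.9, 0.0, 154.6]
force: [-0.1, 0.6, -0.1]
opening: 0.0644
```

Emit:
apply_moves(motion=[[[-1,3,0],0],[[-2,5,0],0],[[-2.3,6.3,-1],0],[[-2.3,6.4,-2],0],[[-2.3,6.4,-2],0],[[-2.3,6.4,-2],0]])

```text
clock: 14.0
tool_pos: [0.5328, 0.1863, 0.1528]
orientation: [-179.9, -0.0, 154.9]
force: [-0.7, 0.5, 0.3]
opening: 0.0649
```

```bash
python3 - <<'E'
from h import *
from plant import ctrl
o=grab("4")
for c in("top","side"):
    for k in("white","black"): blobs(o,c,k,minz=0.035,maxz=0.08,box=(0.35,0.66,-.15,0.42))
o=ctrl.get_obs();print(o["clock"],o["tool_pos"],o["orientation"],o["force"],o["opening"])
E
```

```text
top white px [336. 184.] n 313 z med/top [0.0577 0.0584] all [608.3 -28.8  64.2  53.4 -88.3] top [605.2 -28.1  57.4  46.5 -89.2] mean [603.8 -27.5  58.8]
top white px [360. 183.] n 310 z med/top [0.0576 0.0583] all [609.9 -99.6  62.5  51.8  88.5] top [608.4 -98.7  60.   43.6 -88.1] mean [608.  -98.4  58.5]
top black px [269. 209.] n 120 z med/top [0.0462 0.0466] all [524.4 173.1  45.7  23.7 -24.2] top [524.3 172.9  45.7  23.  -24.4] mean [524.8 173.9  46.9]
top black px [213. 231.] n 140 z med/top [0.0461 0.047 ] all [459.5 343.3  56.5  32.7 -72. ] top [457.8 342.5  59.   30.9 -66.7] mean [457.5 337.7  47.1]
side white px [348. 224.] n 391 z med/top [0.0576 0.059 ] all [608.2 -64.6 136.4  53.2 -85.4] top [605.8 -64.3 134.7  47.3 -86.8] mean [605.9 -66.1  59.1]
side black px [269. 174.] n 113 z med/top [0.0462 0.0469] all [464.4 342.9  59.6  46.7 -73.4] top [464.  342.8  59.3  45.9 -75.1] mean [465.  342.6  47. ]
side black px [299. 192.] n 126 z med/top [0.0466 0.0474] all [533.3 186.1  63.7  45.   62.9] top [532.8 185.   61.5  44.7  63.5] mean [532.  183.3  47.5]
14.1 [0.53321696 0.18646389 0.1535508 ] [-1.79983588e+02  6.18858334e-03  1.54861195e+02] [-0.14670757 -0.62175463 -0.82601094] 0.06473751652651405
```

View pics/top4.png

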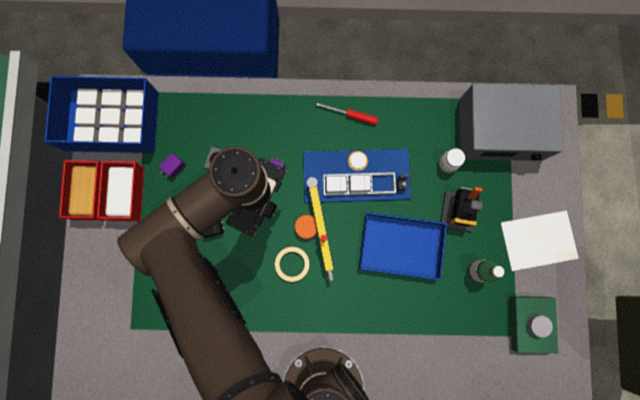

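Both whites are seated, tops at 58 mm. The black that was at (218,236) has been knocked to about (464,343) mm, so I'll re-measure it later. Grasping the other black now.

Emit:
apply_moves(motion=[[[0,0.1,-3],0],[[0,0.1,-6],0],[[0,0.1,-9],0],[[0,0.1,-11.5],0],[[0,0.1,-12.7],0],[[0,0.1,-13.1],0],[[0,0.1,-13.1],0],[[0,0.1,-13.1],0]])

```text
clock: 14.9
tool_pos: [0.5336, 0.1887, 0.0238]
orientation: [179.9, 0.1, 154.9]
force: [-0.8, -1.0, -0.1]
opening: 0.0652
```

Emit:
apply_moves(motion=[[[0,0,0],0],[[0,0,0],0],[[0,0,0],0],[[0,0,0],0],[[0,0,0],0],[[0,0,0],0]], hand=3.5)

```text
clock: 15.5
tool_pos: [0.533, 0.1885, 0.0232]
orientation: [180.0, 0.0, 154.9]
force: [-2.0, 0.3, 6.1]
opening: 0.0463
```

Emit:
apply_moves(motion=[[[0,0,2],0],[[0,0,5],0],[[0,0,9],0],[[-0.3,-1,13],1],[[-1,-4,16],3],[[-2,-7.5,17.5],6],[[-3,-11,17.5],9],[[-4,-15,17.5],12],[[-5,-19,17.5],15],[[-6,-23,17.5],18.2]])

```text
clock: 16.5
tool_pos: [0.4718, -0.0431, 0.1975]
orientation: [180.0, -0.0, 173.3]
force: [0.3, -0.2, -1.3]
opening: 0.0457
```

Emit:
apply_moves(motion=[[[-1.2,-4,0],0],[[-2.4,-8,0],0],[[-3.5,-11,0],0],[[-4.2,-13,-2],0],[[-4.4,-13.5,-5],0],[[-4.4,-13.5,-8],0],[[-4.4,-13.5,-11],0],[[-4.4,-13.5,-13],0],[[-4.4,-13.5,-13.5],0],[[-4.4,-13.5,-13.5],0]])

```text
clock: 17.5
tool_pos: [0.4283, -0.1767, 0.0621]
orientation: [-180.0, -0.1, 173.1]
force: [-0.4, 0.4, -1.1]
opening: 0.0459
```

Emit:
apply_moves(motion=[[[0,0,-0.8],0],[[0,0,-1.6],0],[[0,0,-2.4],0],[[0,0,-3],0],[[0,0,-3.4],0],[[0,0,-3.55],0],[[0,0,-3.55],0]])

```text
clock: 18.2
tool_pos: [0.4288, -0.1767, 0.0272]
orientation: [-180.0, -0.0, 173.1]
force: [0.3, 0.8, -1.6]
opening: 0.0458
```

Emit:
apply_moves(motion=[[[0,0,0],0],[[0,0,0],0],[[0,0,0],0],[[0,0,2],0],[[0,0,5],0],[[0,0,10],0],[[0,3,14],0],[[0,7,16],0],[[0,11,16],0],[[0,15,16],0]], hand=6.5)

```text
clock: 19.2
tool_pos: [0.4289, -0.0252, 0.1882]
orientation: [179.9, 0.1, 173.1]
force: [1.0, -0.7, -0.1]
opening: 0.0649
```

```bash
python3 - <<'E'
from h import *
from plant import ctrl
o=grab("5")
for c in("top","side"):
    for k in("white","black"): blobs(o,c,k,minz=0.03,maxz=0.08,box=(0.3,0.66,-.35,0.42))
o=ctrl.get_obs();print(o["clock"],o["tool_pos"],o["orientation"],o["force"],o["opening"])
E
```

```text
top white px [336. 184.] n 336 z med/top [0.0576 0.0589] all [607.3 -30.3  68.5  58.9  88.7] top [604.5 -28.   57.5  45.2 -88.5] mean [604.1 -26.8  59. ]
top white px [360. 183.] n 341 z med/top [0.0571 0.058 ] all [ 611.  -101.7   66.4   60.   -89.4] top [608.4 -98.4  59.8  43.9 -88.2] mean [608.2 -98.   58.3]
top black px [401. 182.] n 84 z med/top [0.0493 0.0675] all [ 612.3 -226.1   36.7   24.5   -1. ] top [ 620.  -225.7   23.    20.7    3.3] mean [ 625.  -223.9   69. ]
top black px [210. 228.] n 311 z med/top [0.0459 0.0466] all [466.2 347.5  60.9  46.5 -74.7] top [465.9 347.5  60.2  45.1 -71.3] mean [466.  346.9  46.9]
top black px [384. 244.] n 288 z med/top [0.0499 0.051 ] all [ 428.8 -174.4   58.5   44.5   83.3] top [ 428.3 -173.4   56.1   43.5   86.1] mean [ 428.3 -173.7   51.2]
side white px [348. 226.] n 478 z med/top [0.0562 0.0587] all [ 605.6 -102.2  212.8   53.6  -87.9] top [606.4 -65.8 131.4  47.4 -87. ] mean [606.2 -68.7  58.7]
side black px [269. 175.] n 128 z med/top [0.0457 0.0466] all [464.2 343.8  63.1  46.4 -72.9] top [464.3 343.5  62.3  46.4 -72.9] mean [466.  342.2  46.9]
side black px [375. 254.] n 79 z med/top [0.0489 0.0644] all [ 613.7 -230.4   39.2   28.9    3.2] top [ 626.8 -231.4   25.5    8.8  -73.6] mean [ 626.8 -231.6   66.1]
side black px [321. 266.] n 214 z med/top [0.0499 0.051 ] all [ 427.1 -179.8   58.4   43.6   80. ] top [ 427.2 -179.7   56.3   43.    81. ] mean [ 426.7 -180.4   51. ]
19.3 [ 0.4290957  -0.02333961  0.1877188 ] [1.79922830e+02 1.03419390e-01 1.73360253e+02] [ 0.48506123  0.01955106 -0.3617391 ] 0.06515813293591595
```

View pics/side5.png

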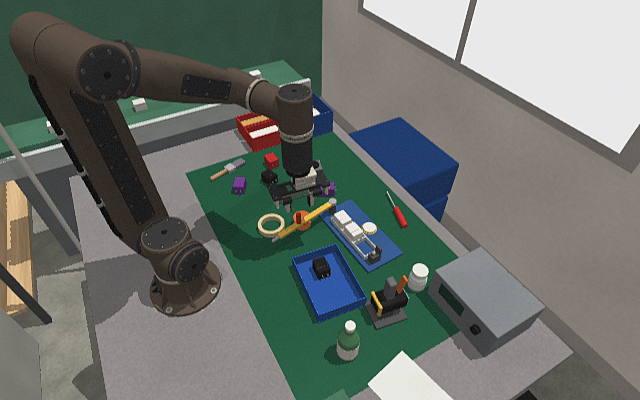

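Emit:
apply_moves(motion=[[[0.4,4,0],3],[[0.8,8,0],6],[[1.2,12,0],9],[[1.6,16,0],12],[[2,20,0],15],[[2.4,24,0],18],[[2.8,28,0],21],[[3.2,32,-1],22.9],[[3.6,35.5,-2.5],22.9],[[3.7,37.2,-3.5],22.9]])

```text
clock: 20.3
tool_pos: [0.466, 0.3472, 0.1506]
orientation: [-180.0, -0.0, -163.9]
force: [-0.9, -1.5, -0.4]
opening: 0.065
```

Emit:
apply_moves(motion=[[[0,0.1,0],0],[[0,0.1,0],0],[[0,0.1,0],0],[[0,0.1,0],0],[[0,0.1,0],0]])

```text
clock: 20.8
tool_pos: [0.466, 0.3457, 0.1529]
orientation: [180.0, 0.1, -164.0]
force: [0.1, 0.0, 0.3]
opening: 0.0651
```

```bash
python3 - <<'E'
from h import *
from plant import ctrl
o=grab("6")
for c in("top","side"):
    for k in("black",): blobs(o,c,k,minz=0.03,maxz=0.08,box=(0.3,0.56,.1,0.42))
o=ctrl.get_obs();print(o["clock"],o["tool_pos"],o["orientation"],o["force"],o["opening"])
E
```

```text
top black px [215. 226.] n 167 z med/top [0.0457 0.0464] all [470.1 334.3  46.6  33.6  15.8] top [469.3 334.5  44.5  32.9  14.4] mean [470.7 334.6  46.7]
side black px [269. 175.] n 133 z med/top [0.0456 0.0471] all [466.5 343.9  61.   49.  -71. ] top [465.5 344.9  62.7  44.9 -76. ] mean [466.1 342.5  47.3]
20.9 [0.46593542 0.34591617 0.15265684] [ 1.79966786e+02  4.26346418e-02 -1.64007083e+02] [ 0.22978601 -0.89008695  0.50548552] 0.06481699863393965
```

Emit:
apply_moves(motion=[[[0,0.1,-3],0],[[0,0.1,-6],0],[[0,0.1,-9],0],[[0,0.1,-11.5],0],[[0,0.1,-12.6],0],[[0,0.1,-13],0],[[0,0.1,-13],0],[[0,0.1,-13],0]])

```text
clock: 21.7
tool_pos: [0.4664, 0.348, 0.0233]
orientation: [179.9, 0.1, -164.0]
force: [0.9, 0.6, -0.4]
opening: 0.0649
```

Emit:
apply_moves(motion=[[[0,0,0],0],[[0,0,0],0],[[0,0,0],0],[[0,0,0],0],[[0,0,0],0],[[0,0,0],0]], hand=3.5)

```text
clock: 22.3
tool_pos: [0.466, 0.3476, 0.0227]
orientation: [180.0, 0.0, -164.0]
force: [-2.0, -1.4, 6.3]
opening: 0.0462
```

Emit:
apply_moves(motion=[[[0,0,2],0],[[0,0,5],0],[[0,0,9],0],[[0,-1,13],-1],[[-0.2,-4,16],-3],[[-0.5,-8,17.5],-6],[[-0.8,-12,17.5],-9],[[-1.1,-16,17.5],-12],[[-1.4,-20,17.5],-15],[[-1.7,-24,17.5],-18]])

```text
clock: 23.3
tool_pos: [0.4479, 0.1056, 0.1969]
orientation: [180.0, -0.0, 177.9]
force: [0.5, -0.2, -1.3]
opening: 0.0456
```

Emit:
apply_moves(motion=[[[-0.3,-4,0],-1],[[-0.6,-8,0],-2],[[-1,-12,0],-3],[[-1.3,-16,0],-4],[[-1.6,-20,0],-4.9],[[-1.9,-24,0],-4.9],[[-2.2,-28,0],-4.9],[[-2.6,-32,0],-4.9],[[-3,-36,-1],-4.9],[[-3.3,-39.2,-3],-4.9]])

```text
clock: 24.3
tool_pos: [0.416, -0.287, 0.1678]
orientation: [-180.0, 0.2, 173.1]
force: [1.5, 0.1, -1.7]
opening: 0.0456
```

Emit:
apply_moves(motion=[[[0,0,-3],0],[[0,-0.1,-6],0],[[0,-0.1,-8],0],[[0,-0.1,-9.5],0],[[0,-0.1,-9.5],0],[[0,-0.1,-9.5],0]])

```text
clock: 24.9
tool_pos: [0.4157, -0.2857, 0.0721]
orientation: [-180.0, -0.0, 173.1]
force: [0.5, -0.7, -0.5]
opening: 0.0462
```

Emit:
apply_moves(motion=[[[0,0,-1],0],[[0,0,-2],0],[[0,0,-3],0],[[0,0,-3.8],0],[[0,0,-4.3],0],[[0,0,-4.55],0],[[0,0,-4.55],0]])

```text
clock: 25.6
tool_pos: [0.4158, -0.2857, 0.0267]
orientation: [-180.0, -0.0, 173.1]
force: [-0.9, -0.0, -1.5]
opening: 0.0458
```

Emit:
apply_moves(motion=[[[0,0,0],0],[[0,0,0],0],[[0,0,0],0],[[0,0,2],0],[[0,0,5],0],[[0,0,10],0],[[0,0,14],0],[[-1,3,16],0],[[-2,7,16],0],[[-3,10,16],0]], hand=6.5)

```text
clock: 26.6
tool_pos: [0.3855, -0.1846, 0.1873]
orientation: [180.0, 0.1, 173.1]
force: [-0.2, 0.8, -0.3]
opening: 0.0654
```

```bash
python3 - <<'E'
from h import *
from plant import ctrl
o=grab("7")
for c in("top","side"):
    for k in("white","black"): blobs(o,c,k,minz=0.03,maxz=0.08,box=(0.3,0.66,-.37,0.42))
o=ctrl.get_obs();print(o["clock"],o["tool_pos"],o["orientation"],o["force"],o["opening"])
E
```

```text
top white px [336. 184.] n 336 z med/top [0.057  0.0581] all [607.  -30.6  67.8  58.9 -88.7] top [604.3 -27.5  59.   46.2 -85. ] mean [604.3 -26.8  58.5]
top white px [360. 183.] n 343 z med/top [0.0575 0.0584] all [ 613.3 -101.4   67.4   55.2  -88.6] top [608.1 -98.6  59.7  43.8 -89. ] mean [608.2 -98.3  58.6]
top black px [401. 182.] n 80 z med/top [0.0506 0.0708] all [ 612.2 -225.9   35.3   21.9    3.5] top [ 615.7 -229.9   34.6   18.9   23.6] mean [ 623.4 -224.6   69.1]
side white px [351. 228.] n 367 z med/top [0.0565 0.0586] all [608.8 -82.4 163.8  62.1 -86. ] top [607.3 -66.  131.8  44.9 -88.1] mean [610.1 -78.2  58.7]
side black px [375. 254.] n 82 z med/top [0.049  0.0678] all [ 612.4 -231.3   39.3   26.4    6.7] top [ 625.5 -229.9   25.7    8.   -74.3] mean [ 626.4 -231.9   67.4]
side black px [321. 266.] n 214 z med/top [0.0499 0.0509] all [ 427.3 -180.5   57.8   44.4   82.6] top [ 427.4 -179.9   55.8   44.9   80.9] mean [ 426.8 -180.5   50.7]
side black px [334. 292.] n 241 z med/top [0.0498 0.0509] all [ 415.4 -290.1   59.    46.3   80.7] top [ 414.7 -288.    56.6   44.5   82.9] mean [ 413.1 -290.2   50.8]
26.7 [ 0.38460946 -0.18352787  0.18712245] [1.79946053e+02 9.18589687e-02 1.73251262e+02] [ 1.4285443  -0.65339534  0.32980457] 0.06481881487196668
```

View pics/top7.png

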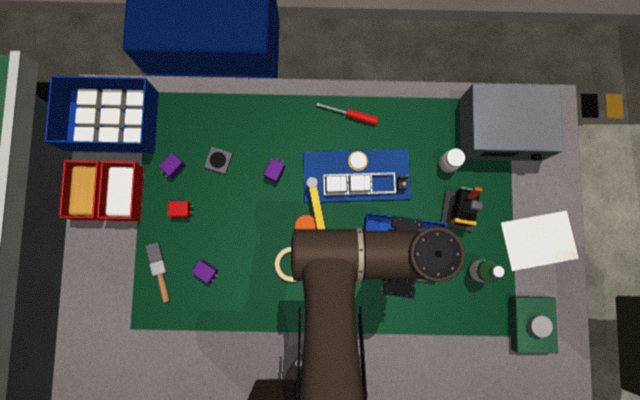

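View pics/side7.png

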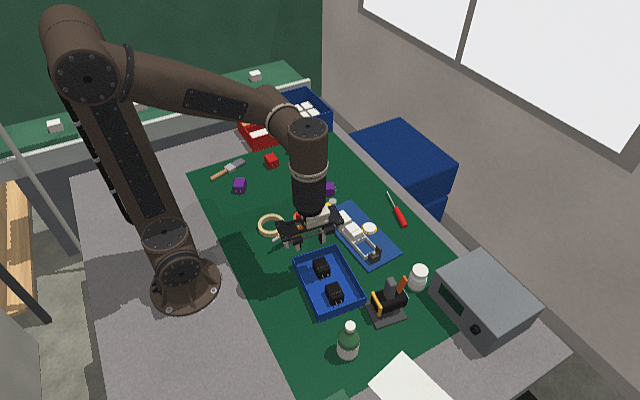

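Both blacks are on the tote floor (tops at about 50 mm) and both whites are seated. Next is the keeper. I'll bracket the knob, which is near (437.7, 9) mm, with the jaws tangential.

Emit:
apply_moves(motion=[[[0.5,2,0],-8],[[1,4,0],-16],[[1.5,6,0],-24],[[2,8.5,0],-32],[[2.7,11,0],-40],[[3.4,13.5,0],-48],[[4.1,16,0],-56],[[4.8,18.3,0],-64],[[5.3,19.5,0],-70.8],[[5.3,19.5,0],-70.8]], hand=5)

```text
clock: 27.7
tool_pos: [0.4396, 0.0103, 0.1865]
orientation: [180.0, 0.0, 102.3]
force: [-1.4, -0.3, 0.3]
opening: 0.05
```

Emit:
apply_moves(motion=[[[0,0,0],0],[[0,0,0],0],[[0,0,0],0],[[0,0,0],0]])

```text
clock: 28.1
tool_pos: [0.4386, 0.0088, 0.1866]
orientation: [180.0, -0.0, 102.3]
force: [-0.3, 0.3, 0.8]
opening: 0.0501
```

```bash
python3 - <<'E'
from h import *
from plant import ctrl
o=grab("8")
for c in("top","side"):
    p,W,m=o[c]; X,Y,Z=W[...,0],W[...,1],W[...,2]
    hsv=cv2.cvtColor(p,cv2.COLOR_BGR2HSV)
    mk=((hsv[...,0]<5)|(hsv[...,0]>174))&(hsv[...,1]>120)&(Z>.085)&(Z<.13)&(X>.28)&(X<.62)&(Y<.09)&(Y>-.1)
    if mk.sum(): r,pt=rect(W,mk);print(c,"knob",mk.sum(),r,pt.mean(0),pt.max(0))
cv2.imwrite("pics/p8.png",cv2.resize(o["side"][0][170:270,250:400],None,fx=5,fy=5,interpolation=cv2.INTER_CUBIC))
o=ctrl.get_obs();print(o["clock"],o["tool_pos"],o["orientation"],o["force"],o["opening"])
E
```

```text
side knob 47 [437.7   5.   17.6  14.3  10.8] [0.43607081 0.00432223 0.1105014 ] [0.44546455 0.01370108 0.12899311]
28.2 [0.4386716  0.00894744 0.18661847] [ 1.79991641e+02 -2.10883531e-03  1.02318875e+02] [ 0.18749407 -0.31907578 -0.13300535] 0.05006211329559897
```

View pics/p8.png

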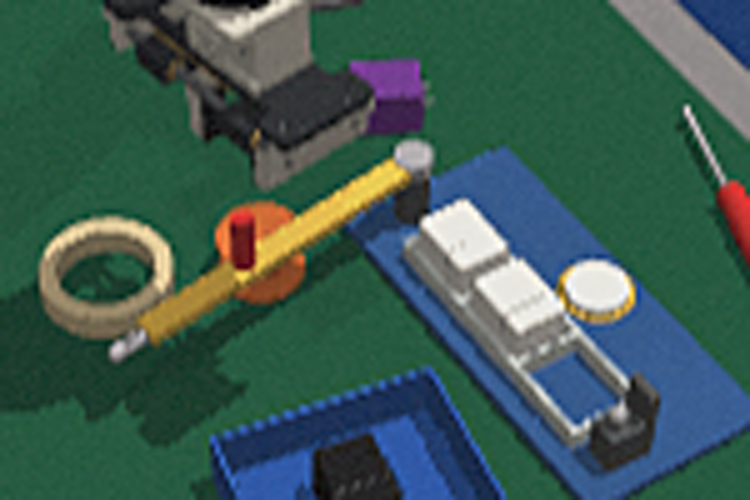

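Emit:
apply_moves(motion=[[[-0.1,0,-2],0],[[-0.1,0,-4.5],0],[[-0.1,0,-7],0],[[-0.1,0,-9],0],[[-0.1,0,-10.1],0],[[-0.1,0,-10.1],0],[[-0.1,0,-10.1],0]])

```text
clock: 28.9
tool_pos: [0.4379, 0.0092, 0.0858]
orientation: [-180.0, 0.0, 102.3]
force: [-0.0, -0.2, 0.3]
opening: 0.05
```

Emit:
apply_moves(motion=[[[0,0,0],0],[[0,0,0],0],[[0,0,0],0],[[0,0,0],0],[[0,0,0],0]], hand=2.4)

```text
clock: 29.4
tool_pos: [0.4378, 0.0093, 0.0858]
orientation: [180.0, -0.0, 102.3]
force: [0.6, 0.6, 0.6]
opening: 0.0248
```

```bash
python3 - <<'E'
import numpy as np
h=np.array([60.4,4.53]); r=17.0
a0=192.3
p0=h+r*np.array([np.cos(np.radians(a0)),np.sin(np.radians(a0))])
for a in list(np.arange(0,82,5))+[76,77,78,79,80,80.6,81,82,83]:
    t=np.radians(a0+a); p=h+r*np.array([np.cos(t),np.sin(t)])-p0
    print(a,np.round(p,2))
E
```

```text
0 [0. 0.]
5 [ 0.38 -1.43]
10 [ 0.88 -2.83]
15 [ 1.5  -4.18]
20 [ 2.24 -5.46]
25 [ 3.09 -6.68]
30 [ 4.04 -7.82]
35 [ 5.08 -8.87]
40 [ 6.21 -9.83]
45 [  7.43 -10.68]
50 [  8.71 -11.43]
55 [ 10.05 -12.06]
60 [ 11.44 -12.57]
65 [ 12.87 -12.96]
70 [ 14.33 -13.23]
75 [ 15.81 -13.36]
80 [ 17.29 -13.36]
76 [ 16.11 -13.37]
77 [ 16.4  -13.38]
78 [ 16.7  -13.38]
79 [ 17.   -13.37]
80 [ 17.29 -13.36]
80.6 [ 17.47 -13.36]
81 [ 17.59 -13.35]
82 [ 17.88 -13.33]
83 [ 18.18 -13.31]
```

Emit:
apply_moves(motion=[[[0.4,-1.4,0],5],[[0.9,-2.8,0],10],[[1.5,-4.2,0],15],[[2.2,-5.5,0],20],[[3.1,-6.7,0],25],[[4,-7.8,0],30],[[5.1,-8.9,0],35],[[6.2,-9.8,0],40],[[6.2,-9.8,0],40],[[6.2,-9.8,0],40]])

```text
clock: 30.4
tool_pos: [0.4995, -0.0888, 0.0853]
orientation: [-180.0, -0.0, 142.2]
force: [0.1, 1.4, -0.5]
opening: 0.0242
```

```bash
cat > bar.py <<'E'
from h import *
from plant import ctrl
import sys
t=sys.argv[1]
o=grab(t)
for c in("top","side"):
    p,W,m=o[c]; X,Y,Z=W[...,0],W[...,1],W[...,2]
    hsv=cv2.cvtColor(p,cv2.COLOR_BGR2HSV)
    mk=(hsv[...,0]>20)&(hsv[...,0]<35)&(hsv[...,1]>120)&(Z>.07)&(Z<.085)&(X>.28)&(X<.66)&(Y<.09)&(Y>-.25)
    if mk.sum()>10: print(c,"bar",mk.sum(),rect(W,mk)[0])
    mk=((hsv[...,0]<5)|(hsv[...,0]>174))&(hsv[...,1]>120)&(Z>.085)&(Z<.135)&(X>.28)&(X<.68)&(Y<.09)&(Y>-.2)
    if mk.sum()>3: r,pt=rect(W,mk);print(c,"knob",mk.sum(),r,pt.mean(0))
cv2.imwrite(f"pics/bar{t}.png",cv2.resize(o["side"][0][170:290,260:420],None,fx=5,fy=5,interpolation=cv2.INTER_CUBIC))
o=ctrl.get_obs();print(o["clock"],o["tool_pos"],o["orientation"],o["force"],o["opening"])
E
python3 bar.py 9
```

```text
top bar 142 [520.7 -63.4 246.5  21.7  52.8]
side bar 97 [ 493.9 -100.6  160.3   20.8   53.3]
side knob 48 [499.8 -94.1  14.9  14.5 -29.8] [ 0.49902613 -0.09488127  0.10897936]
30.5 [ 0.49920647 -0.08850584  0.08548049] [-1.79989728e+02 -1.76102618e-02  1.42232222e+02] [-0.16890559  0.19208553 -0.27180015] 0.024187908218178573
```

View pics/bar9.png

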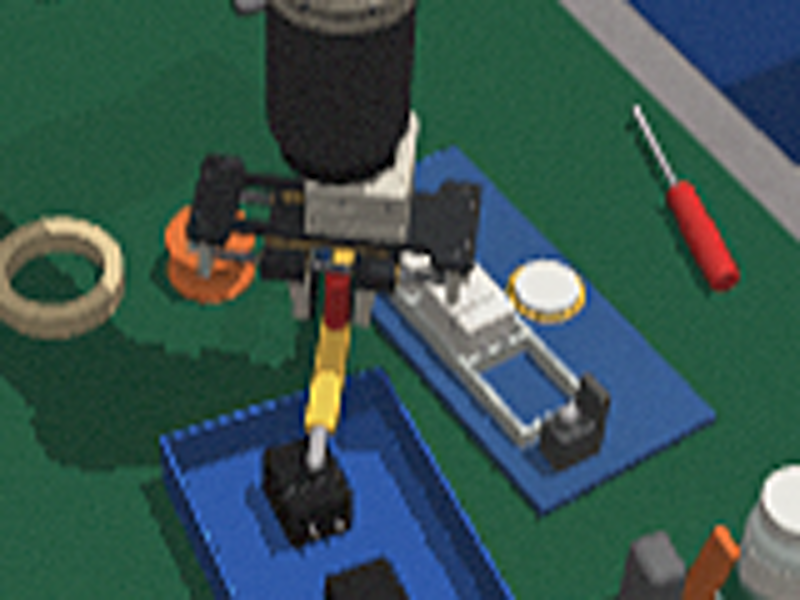

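Emit:
apply_moves(motion=[[[1.2,-0.9,0],5],[[2.5,-1.6,0],10],[[3.85,-2.2,0],15],[[5.2,-2.75,0],20],[[6.65,-3.15,0],25],[[8.1,-3.4,0],30],[[9,-3.5,0],33],[[9,-3.5,0],33]])

```text
clock: 31.3
tool_pos: [0.5902, -0.1233, 0.0854]
orientation: [-180.0, -0.0, 175.3]
force: [-1.2, -0.1, 0.1]
opening: 0.0245
```

Emit:
apply_moves(motion=[[[0.3,0,0],1],[[0.6,-0.05,0],2],[[0.9,-0.05,0],3],[[1.2,-0.05,0],4],[[1.5,-0.05,0],5],[[1.8,-0.05,0],6],[[2.1,-0.05,0],7],[[2.3,-0.05,0],7.5],[[2.3,-0.05,0],7.5]])

```text
clock: 32.2
tool_pos: [0.6131, -0.1242, 0.0855]
orientation: [-180.0, 0.0, -177.1]
force: [-0.4, 0.0, 0.7]
opening: 0.024
```

```bash
python3 bar.py 10
```

```text
top bar 244 [ 608.8 -106.1  220.3   21.4  -88. ]
side bar 138 [608.7 -95.4 243.8  22.3 -87.9]
side knob 14 [ 609.3 -133.     9.5    4.8  -10.7] [ 0.60878594 -0.13276787  0.09978308]
32.3 [ 0.61324566 -0.12422732  0.08565479] [-1.79996102e+02  4.69539383e-02 -1.77179433e+02] [-0.44778244  0.23269193 -0.45680577] 0.02400238180796381
```

View pics/bar10.png

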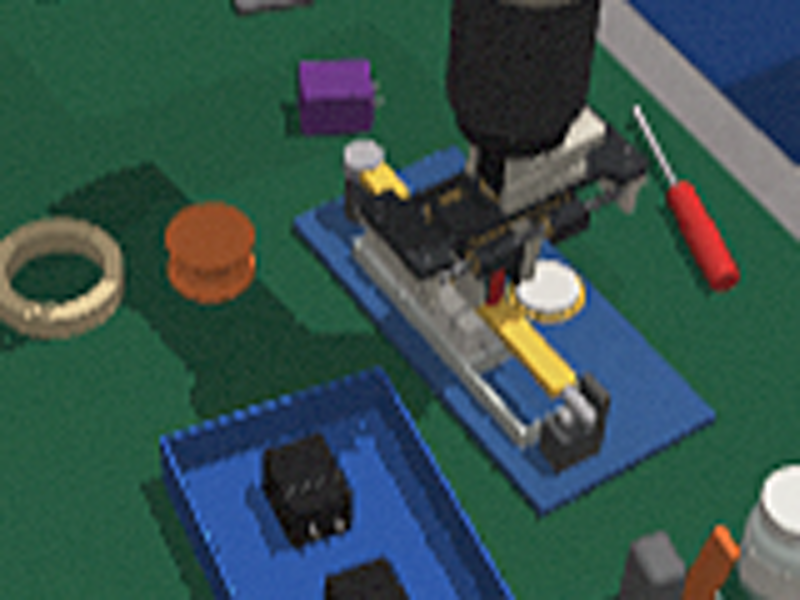

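Emit:
apply_moves(motion=[[[0.1,0,0],0],[[0.2,0,0],0],[[0.3,0,0],0],[[0.3,0,0],0]])

```text
clock: 32.7
tool_pos: [0.6157, -0.1242, 0.0855]
orientation: [180.0, -0.0, -177.2]
force: [-0.6, 0.2, 0.8]
opening: 0.0238
```

Emit:
apply_moves(motion=[[[0.1,0,0],0],[[0.2,0,0],0],[[0.3,0,0],0],[[0.3,0,0],0]])

```text
clock: 33.1
tool_pos: [0.6159, -0.1243, 0.0853]
orientation: [180.0, -0.3, -177.2]
force: [-11.1, 2.2, 7.6]
opening: 0.0246
```

Emit:
apply_moves(motion=[[[0.1,0,0],0],[[0.2,0,0],0],[[0.3,0,0],0],[[0.3,0,0],0]])

```text
clock: 33.5
tool_pos: [0.616, -0.1244, 0.085]
orientation: [180.0, -0.6, -177.2]
force: [-18.6, 3.5, 13.5]
opening: 0.024
```

```bash
python3 bar.py 11
```

```text
top bar 235 [ 611.9 -105.8  220.8   21.4  -87. ]
side bar 139 [610.3 -94.1 247.7  22.8 -87.3]
side knob 13 [ 612.4 -133.    18.2    5.9   29.5] [ 0.6122526  -0.1323351   0.09689775]
33.6 [ 0.61597505 -0.12436419  0.08499463] [ 179.96038951   -0.59217591 -177.24341277] [-19.06615404   3.86502925  13.06977663] 0.0242744999951487
```

View pics/bar11.png

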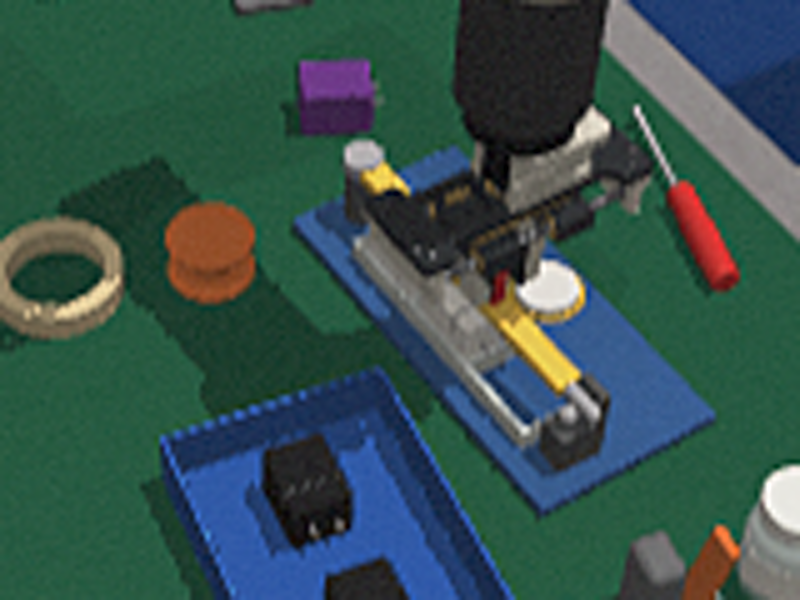

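The bar is shut: its angle matches the tray and the nose is past the ball and hard against the stop at 19 N. Backing off and lifting.

Emit:
apply_moves(motion=[[[-0.3,0,0],0],[[-0.6,0,0],0],[[-0.8,0,0],0],[[-0.8,0,0],0]], hand=4)

```text
clock: 34.0
tool_pos: [0.614, -0.1242, 0.0857]
orientation: [180.0, 0.0, -177.2]
force: [1.1, 0.5, -0.2]
opening: 0.0396
```

Emit:
apply_moves(motion=[[[0,0,0],0],[[0,0,2],0],[[0,0,5],0],[[0,0,9],0],[[0,0,13],0],[[-1,-2,16],0],[[-3,-5,18],0],[[-5,-8,18],0],[[-6,-9,18],0],[[-6,-9,18],0]])

```text
clock: 35.0
tool_pos: [0.5527, -0.2154, 0.2658]
orientation: [180.0, 0.0, -177.3]
force: [0.3, 0.1, -0.4]
opening: 0.0399
```

```bash
python3 bar.py 12; python3 - <<'E'
from h import *
from plant import ctrl
for c in("top","side"):
    m=ctrl.camera_model(c); W=cloud(np.load(f"pics/{c}12.npy"),m); p=cv2.imread(f"pics/{c}12.png")
    X,Y,Z=W[...,0],W[...,1],W[...,2]; hsv=cv2.cvtColor(p,cv2.COLOR_BGR2HSV)
    bx=(X>.48)&(X<.60)&(Y<-.36)&(Y>-.45)
    mk=bx&(Z>.172)&(Z<.19)&(hsv[...,1]<100)
    if mk.sum()>5: r,pt=rect(W,mk);print(c,"griptop",mk.sum(),r,pt.mean(0))
    mk=bx&(hsv[...,0]<14)&(hsv[...,1]>130)&(Z>.158)
    if mk.sum()>5: r,pt=rect(W,mk);print(c,"trigtop",mk.sum(),r,pt.mean(0),pt.min(0),pt.max(0))
    bx=(X>.44)&(X<.66)&(Y<-.33)&(Y>-.5)
    mk=bx&(hsv[...,0]>15)&(hsv[...,0]<35)&(hsv[...,1]>120)&(Z>.05)
    if mk.sum()>5: r,pt=rect(W,mk);print(c,"yellow",mk.sum(),r,pt.mean(0))
    mk=bx&(Z>.006)&(Z<.02)&(hsv[...,1]<100)&(X<.58)
    r,pt=rect(W,mk);print(c,"base",mk.sum(),r,np.median(pt[:,2]))
E
```

```text
top bar 57 [610.8 -92.8 247.3  18.7 -87.3]
side bar 218 [610.  -94.4 246.6  24.1 -87.3]
side knob 44 [ 611.6 -128.5   16.9   14.2  -19.7] [ 0.61011542 -0.12934164  0.11117589]
35.1 [ 0.55386278 -0.21414676  0.26534062] [ 1.79992524e+02 -3.96803847e-03 -1.77211247e+02] [-0.03184298 -0.36778954 -0.51676422] 0.04016758878969816
top griptop 99 [ 532.1 -407.5   33.1   25.    79.8] [ 0.53215184 -0.407272    0.17609081]
top trigtop 36 [ 576.9 -414.    19.1   11.    88.8] [ 0.57691903 -0.41385236  0.1658074 ] [ 0.5715023  -0.42356178  0.15808049] [ 0.58259074 -0.40444835  0.17300788]
top yellow 147 [ 524.8 -397.7   86.4   63.2    7.5] [ 0.49752954 -0.39615706  0.09135902]
top base 351 [ 515.6 -390.   128.7   72.8   32.3] 0.011901327769026748
side griptop 77 [ 532.2 -410.3   33.3   23.    76.4] [ 0.53180269 -0.41164914  0.17654309]
side trigtop 35 [ 576.7 -417.4   21.1   13.5   73. ] [ 0.5757798  -0.41879223  0.16584537] [ 0.56738705 -0.42866065  0.15827829] [ 0.58262131 -0.40731022  0.17193051]
side yellow 126 [ 517.5 -398.2   82.1   58.1   16.6] [ 0.49217376 -0.41114846  0.0854545 ]
side base 463 [ 532.3 -411.   108.2   99.1   -9.8] 0.012751022258870925
```

View pics/bar12.png

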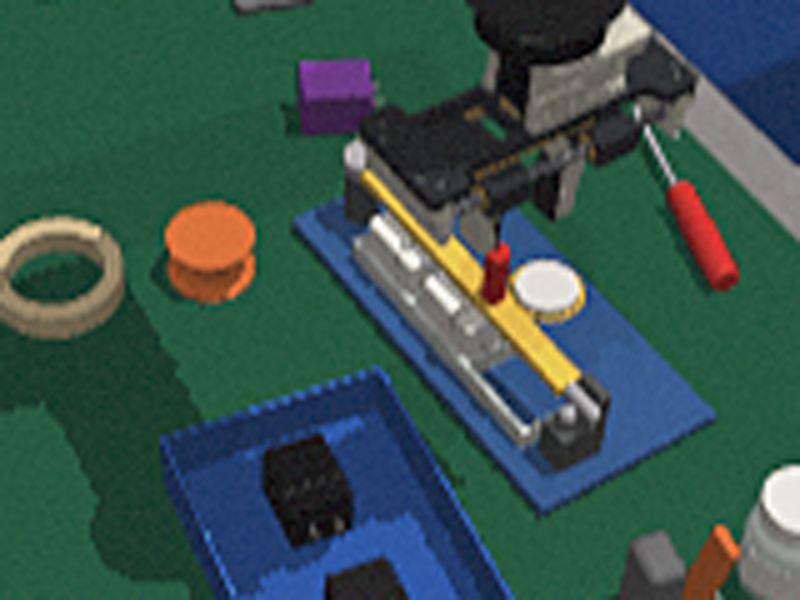

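```bash
python3 - <<'E'
from h import *
from plant import ctrl
for c in("top","side"):
    m=ctrl.camera_model(c); W=cloud(np.load(f"pics/{c}0.npy"),m); p=cv2.imread(f"pics/{c}0.png")
    X,Y,Z=W[...,0],W[...,1],W[...,2]; hsv=cv2.cvtColor(p,cv2.COLOR_BGR2HSV)
    mk=(X>.44)&(X<.56)&(Y<-.33)&(Y>-.5)&(hsv[...,0]>15)&(hsv[...,0]<35)&(hsv[...,1]>120)&(Z>.05)
    print(c,"yellow max z",np.nanpercentile(Z[mk],[50,98]),X[mk].min())
    mk=(X>.56)&(X<.85)&(Y<-.37)&(Y>-.52)&(Z>.10)&(hsv[...,0]>15)
    print("box",np.percentile(X[mk],[1,5,50]),np.percentile(Z[mk],[50,99]),np.percentile(Y[mk],[1,99]))
E
```

```text
top yellow max z [0.09351674 0.09913797] 0.4852250230564331
box [0.69791749 0.70079425 0.77094512] [0.12949033 0.13668312] [-0.51871621 -0.41724372]
side yellow max z [0.09291027 0.10023827] 0.4839452477844246
box [0.6973558  0.69952562 0.76098209] [0.1305488  0.13548242] [-0.51945273 -0.42101919]
```

Emit:
apply_moves(motion=[[[0,-2,0],-2],[[-0.1,-5,0],-4],[[-0.2,-8.5,0],-6],[[-0.3,-12,0],-8],[[-0.4,-15.5,0],-10],[[-0.5,-18.5,0],-12.6],[[-0.5,-19.7,0],-12.6],[[-0.5,-19.7,0],-12.6],[[-0.5,-19.7,0],-12.6],[[-0.5,-19.7,0],-12.6]], hand=8.7)

```text
clock: 36.1
tool_pos: [0.5493, -0.41, 0.2656]
orientation: [180.0, 0.0, 170.3]
force: [-0.3, 0.5, 0.8]
opening: 0.0871
```

Emit:
apply_moves(motion=[[[0,0,-2],0],[[0,0,-4.5],0],[[0,0,-6],0],[[0,0,-6],0],[[0,0,-6],0],[[0,0,-6],0]])

```text
clock: 36.7
tool_pos: [0.5496, -0.4111, 0.2072]
orientation: [-180.0, 0.1, 170.3]
force: [0.6, 0.2, -0.4]
opening: 0.0873
```

```bash
python3 - <<'E'
from h import *
from plant import ctrl
o=grab("13")
cv2.imwrite("pics/p13.png",np.hstack([cv2.resize(o["side"][0][230:350,330:450],None,fx=3.3,fy=3.3,interpolation=cv2.INTER_CUBIC),cv2.resize(o["top"][0][150:270,410:530],None,fx=3.3,fy=3.3,interpolation=cv2.INTER_CUBIC)]))
o=ctrl.get_obs();print(o["clock"],o["tool_pos"],o["orientation"],o["force"],o["opening"])
E
```

```text
36.8 [ 0.54937711 -0.41128311  0.2069652 ] [-1.79965260e+02  1.13831360e-01  1.70244904e+02] [-0.94857393  0.44081093  0.03887815] 0.0866496308461465
```

View pics/p13.png

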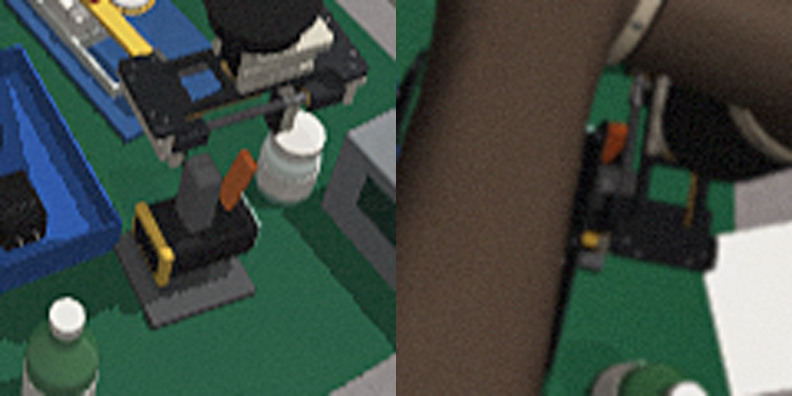

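Emit:
apply_moves(motion=[[[0,0,-1.5],0],[[0,0,-3],0],[[0,0,-4.5],0],[[0,0,-6],0],[[0,0,-7],0],[[0,0,-7.1],0],[[0,0,-7.1],0],[[0,0,-7.1],0]])

```text
clock: 37.6
tool_pos: [0.5492, -0.4115, 0.1353]
orientation: [-180.0, 0.1, 170.2]
force: [0.3, -0.7, 0.1]
opening: 0.0867
```

```bash
python3 - <<'E'
from h import *
from plant import ctrl
p,d=ctrl.snapshot("side")
cv2.imwrite("pics/p14.png",cv2.resize(p[230:350,330:450],None,fx=4.5,fy=4.5,interpolation=cv2.INTER_CUBIC))
o=ctrl.get_obs();print(o["clock"],o["tool_pos"],o["orientation"],o["force"],o["opening"])
E
```

```text
37.65 [ 0.54922921 -0.41149451  0.13542903] [-1.79971942e+02  7.56776705e-02  1.70230128e+02] [-0.68791579  0.56526894 -0.50982018] 0.08706650379168487
```

View pics/p14.png

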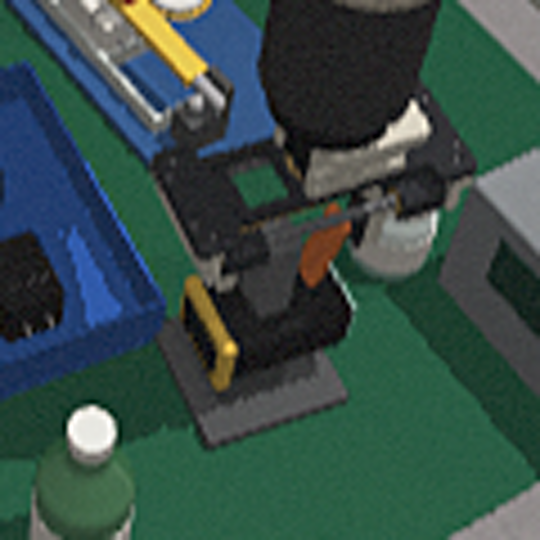

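The jaws straddle the grip and the trigger. Shifting toward the final centre and squeezing in stages.

Emit:
apply_moves(motion=[[[-0.4,0.07,0],0],[[-0.8,0.14,0],0],[[-0.8,0.14,0],0],[[-0.8,0.14,0],0],[[-0.8,0.14,0],0]], hand=5.4)

```text
clock: 38.15
tool_pos: [0.5416, -0.4101, 0.1354]
orientation: [-180.0, 0.1, 170.2]
force: [4.4, -0.4, 3.1]
opening: 0.0557
```

Emit:
apply_moves(motion=[[[0,0,0],0],[[0,0,0],0],[[0,0,0],0],[[0,0,0],0],[[0,0,0],0]], hand=4.6)

```text
clock: 38.65
tool_pos: [0.5434, -0.4105, 0.1356]
orientation: [-179.9, 0.3, 170.3]
force: [7.8, -2.8, 2.4]
opening: 0.0461
```

Emit:
apply_moves(motion=[[[0,0,0],0],[[0,0,0],0],[[0,0,0],0],[[0,0,0],0],[[0,0,0],0]], hand=3.8)

```text
clock: 39.15
tool_pos: [0.543, -0.4104, 0.1355]
orientation: [-179.9, 0.3, 170.3]
force: [7.5, -1.0, 3.1]
opening: 0.0449
```

```bash
python3 - <<'E'
from h import *
from plant import ctrl
p,d=ctrl.snapshot("side")
cv2.imwrite("pics/p15.png",cv2.resize(p[230:350,330:450],None,fx=4.5,fy=4.5,interpolation=cv2.INTER_CUBIC))
o=ctrl.get_obs();print(o["clock"],o["tool_pos"],o["orientation"],o["force"],o["opening"])
E
```

```text
39.2 [ 0.54301884 -0.41039587  0.13553909] [-179.9396431     0.26155669  170.25792134] [ 6.00528425 -0.40812509  3.6410357 ] 0.044952348216127404
```

View pics/p15.png

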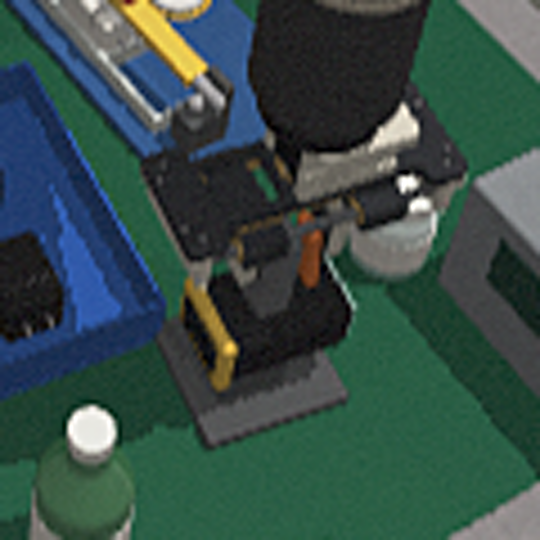

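The jaws are held at 44.9 mm although commanded to 38, so the trigger is fully squeezed. Letting go and retreating.

Emit:
apply_moves(motion=[[[0,0,0],0],[[0,0,0],0],[[0.3,-0.05,0],0],[[0.8,-0.14,0],0],[[0.8,-0.14,0],0],[[0.8,-0.14,0],0],[[0.8,-0.14,0],0]], hand=8.7)

```text
clock: 39.9
tool_pos: [0.5481, -0.4111, 0.1341]
orientation: [180.0, -0.1, 170.2]
force: [0.4, -0.4, 0.4]
opening: 0.0864
```

Emit:
apply_moves(motion=[[[0,0,1],0],[[0,0,3],0],[[0,0,6],0],[[0,0,10],0],[[0,0,14],0],[[-2,4,17],0],[[-5,9,18],0],[[-8,13,18],0],[[-11,17,18],0],[[-12,18,18],0]])

```text
clock: 40.9
tool_pos: [0.4264, -0.2293, 0.3161]
orientation: [180.0, 0.1, 170.3]
force: [0.9, 0.4, 1.5]
opening: 0.0871
```

Emit:
apply_moves(motion=[[[-1,4,0],0],[[-1,8,0],0],[[-1,12,0],0],[[-1,16,0],0],[[-1,20,0],0],[[-1,24,0],0],[[-1,28,0],0],[[-1,32,0],0],[[-1,36,0],0],[[-1,40,0],0]])

```text
clock: 41.9
tool_pos: [0.4182, 0.1702, 0.3158]
orientation: [179.9, 0.1, 170.2]
force: [0.5, 0.8, 0.4]
opening: 0.0874
```

Emit:
apply_moves(motion=[[[0,4,0],0],[[0,8,0],0],[[0,11,0],0],[[0,13,0],0],[[0,13,0],0],[[0,13,0],0]])

```text
clock: 42.5
tool_pos: [0.4186, 0.2985, 0.3147]
orientation: [-180.0, -0.0, 170.3]
force: [-0.6, 0.0, -0.1]
opening: 0.0874
```

```bash
python3 bar.py 16; python3 - <<'E'
from h import *
from plant import ctrl
for c in("top","side"):
    m=ctrl.camera_model(c); o={c:(cv2.imread(f"pics/{c}16.png"),cloud(np.load(f"pics/{c}16.npy"),m),m)}
    for k in("white","black"): blobs(o,c,k,minz=0.03,maxz=0.063,box=(0.3,0.66,-.37,0.1))
    p,W,m=o[c];X,Y,Z=W[...,0],W[...,1],W[...,2]; hsv=cv2.cvtColor(p,cv2.COLOR_BGR2HSV)
    mk=(X>.48)&(X<.60)&(Y<-.36)&(Y>-.45)&(hsv[...,0]<14)&(hsv[...,1]>130)&(Z>.158)
    r,pt=rect(W,mk);print(c,"trigtop",r,pt.mean(0))
E
```

```text
top bar 521 [610.7 -92.6 247.3  21.9 -87.1]
top knob 29 [ 613.1 -122.    17.2   12.4  -42.5] [ 0.61170527 -0.12144325  0.12319164]
side bar 282 [609.8 -92.8 249.6  23.6 -87.1]
side knob 44 [ 612.  -127.4   18.6   14.8   27.7] [ 0.60994647 -0.12907527  0.11172231]
42.6 [0.4187787  0.29787367 0.31494598] [1.79987251e+02 1.02153304e-02 1.70186378e+02] [-0.74824688 -0.02479448 -0.08343921] 0.08695265646778769
top white px [360. 188.] n 116 z med/top [0.0567 0.0581] all [ 593.3 -101.2   70.8   19.7  -81. ] top [ 593.8 -100.2   57.7   14.5  -87.6] mean [593.3 -99.9  57.8]
top white px [337. 189.] n 111 z med/top [0.0575 0.0588] all [587.6 -28.5  57.4  20.5 -88.2] top [590.  -28.4  57.5  15.6 -88. ] mean [589.  -28.5  58.5]
top black px [384. 244.] n 286 z med/top [0.0499 0.0509] all [ 429.  -173.6   57.1   43.9   83.9] top [ 428.6 -173.6   56.9   43.2   84.3] mean [ 428.3 -174.4   50.9]
top black px [421. 249.] n 289 z med/top [0.0498 0.0503] all [ 416.3 -283.5   59.2   43.7   85.1] top [ 416.3 -283.5   57.3   43.7   85.1] mean [ 416.2 -282.9   50.5]
top trigtop [ 577.  -415.7   18.6   11.3   89. ] [ 0.57675464 -0.41460784  0.16608156]
side white px [345. 227.] n 244 z med/top [0.0535 0.0577] all [590.2 -68.3 146.8  37.4 -81.3] top [593.7 -67.7 129.4  22.7 -87. ] mean [593.3 -69.5  57.9]
side black px [321. 266.] n 205 z med/top [0.05   0.0509] all [ 426.6 -180.2   56.5   43.7   82.2] top [ 426.8 -179.9   56.1   43.4   82.2] mean [ 427.3 -180.8   50.9]
side black px [334. 292.] n 251 z med/top [0.0499 0.0508] all [ 413.9 -289.5   56.5   44.9   82.7] top [ 414.3 -289.4   56.2   44.2   82.7] mean [ 413.5 -289.7   50.9]
side trigtop [ 576.  -417.7   19.    11.1   86.3] [ 0.57591721 -0.41865331  0.16593642]
```

View pics/top16.png

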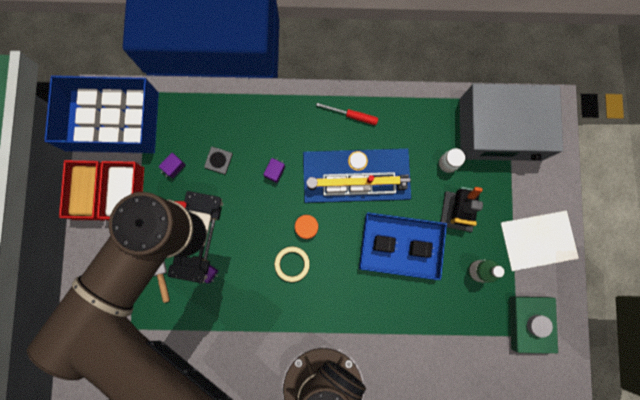

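View pics/side16.png

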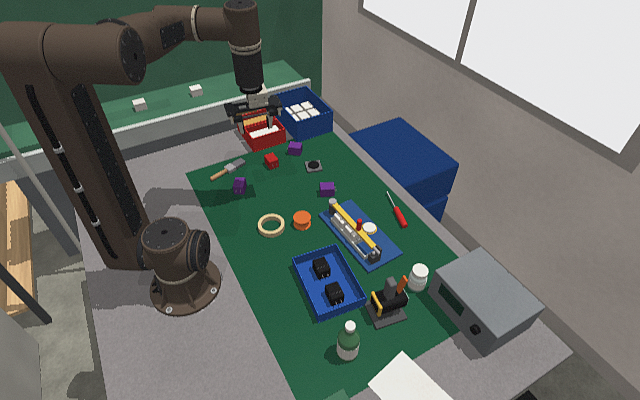

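Top view: the bar is shut over both whites (337,189) and (360,188), the blacks lie in the tote at (384,244) and (421,249), and the trigger is back at rest. Nothing else has moved, so I'm handing in.

```bash
python3 -c "
from plant import ctrl
print(ctrl.close_job())"
```

```text
the job is handed in; nothing more can be done
None
```

I finished the job and handed it in at about 43 s of the 210 s limit; no verdict was reported.

- **Tray:** The token in the yellow seat was white. Both white housings present are seated in the middle and +y pockets, with their tops at 58 mm.
- **Tote:** Both black housings present lie flat on the tote floor, with their tops at 50–51 mm. One of them was knocked aside by about 3 cm during the run, so I measured it again before picking it up.
- **Keeper bar:** I swung it shut past the ball and pressed it against its stop with about 19 N. It measured in line with the tray (-87.1°) after I let go and again in the last pictures.
- **Scanner:** I squeezed the trigger until the jaws stopped at 44.9 mm, although they were commanded to 38 mm. After release the trigger tip was back within about 1 mm of where it started.

No check failed. The two cameras disagreed by up to about 6 mm in y on some partly hidden outlines. For the tray I combined wall and hinge measurements, and the housings went into the pockets. The decoys and the other bench items looked unmoved in the final pictures, but the arm partly covered the red and one purple block in the top view.

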